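Return stray bench items to their shadow mats

ROBOT

A 6-joint arm with a two-finger parallel gripper is mounted at the origin on a cart in front of the work surface, level with it; the furniture and walls round the work are solid. World frame = base frame: x ahead of the robot, y to its left, z up, the work surface at z = 0. Lengths are in mm, angles in rad, forces in N, time in s.
With the tool pointing down it reaches from about 350 to 875 mm from the base axis. Payload 4.2 kg.
Tool frame: the origin (TCP) lies between the finger pads; the fingertips stand 11 mm ahead of it and the grasp point (between the pads) lies 8 mm behind it; z points along the fingers, y is the direction in which the jaws open and shut (so a half turn about z gives the same grasp; the last joint's range is limited). The gripper opens to 85 mm and grips with 20 to 120 N. Pads are 22 mm wide; open, the fingers measure 114 mm over their backs; the gripper's body (76 mm by 85 mm) begins 54 mm behind the grasp point. The pads swing forward as they close: fully open they stand 13 mm farther back than shut.
Start: joints at [1.604, 0.385, 0.008, 0, -1.194, -0.259], TCP at [139.897, 609.121, 209.512] pointing down, gripper open.
Joint ranges: [-3.14, 3.14], [-1.21, 2.06], [-1.07, 1.41], [-3.16, 2.05], [-2.99, -0.16], [-3.1, 3.1]. Speed limits (rad/s): [2.79, 2.79, 3.14, 3.14, 3.14, 3.14].

INTERFACE

Orientations are given as a unit quaternion [x, y, z, w].
In Python, from bench import * gives the robot as it stands.
- The arm moves only by the tool servo_tool, never from a script. Its argument "rows" is a list of rows, each a list of 7 numbers: the opening, from 0 (shut) to 1 (fully open), then the shift along the tool's x, y, z in cm, then the turn, a rotation vector about the tool's x, y, z in degrees. A call has 1 to 12 rows; each row shifts and turns the commanded pose from where the row before left it, along the tool's axes as they then stand; what a row does not reach is not made up. A row lasts 1/10 s, in which the tool goes at most 50 mm and 8.59 degrees, less where a joint would pass 70% of its speed; a pose out of reach is approached as far as the arm can. A call is refused whole if a number of a shift passes 5 or a number of a turn 8.59, either way. A call with a gripper value outside its range is refused whole. The fingers move at their own pace and stop on an object; the grip force is fixed at half the most. Time passes only in rows, so rows that do not move let the fingers close. It gives the time, the measured TCP pose, the force and the opening at its end, in the units of the state.
- read_state(): the state, without advancing time (a new reading comes with each control period).
- get_image(name): name is "scene" or "top" or "wrist"; returns a dict with "image" (384x512x3 uint8, red, green, blue), "mtx" (3x3 intrinsics, pixels), "k1" (the pictures are not rectified: a ray, as slopes to the right and down, at radius r is drawn at 1 + k1 r^2 times it, then the intrinsics apply), "extrinsics" (4x4, takes a point from camera to world coordinates). Camera axes: x right, y up, looking along -z (the intrinsics and any distortion apply to the point x, -y, -z); pixel columns grow to the right and rows downward; lengths in mm; the calibration is good to about 2 mm. A picture is of the moment at which its call begins. There is no depth.
- job_done(): hands the job in, once; it reports no verdict.
The state is a dict: "clock": time; "joints": joint angles; "joint_vel": joint speeds; "joint_efforts": joint torques, N m; "position": TCP position; "ee_rot": TCP orientation; "contact_force": force on the tool from outside, world axes, zero at the start; "wrist_torque": the same for the moment, N m; "gripper_width": finger opening in mm.
Only numpy, scipy, OpenCV 4.12 (cv2) and the standard library are available. Lean on these libraries where they do the work, as an engineer would, in place of code of your own. Each camera call takes 0.05 s, during which the arm holds its last target. There are 200 camera calls.

TASK

Put the tip tin, the folding hex key set, the data logger and the flux bottle back on the shadow mats where they belong: each the right way up, centred on the grey silhouette of its own shape and size, the long ones lined up with it (either way round). Two of them now lie on mats meant for others, so clear a mat before you fill it. Do not tip the bottle over, leave the roll of black tape and the solder spool where they are, and let go of everything.

Things in the scene. Friction and masses are not known exactly. Their poses are not given: they have to be found in the camera images.
- tip_tin: White round flat tin with a lid and an orange label, diameter 52 mm, 26 mm high, 0.06 kg, solid to the grip. Origin: centre of its underside, z up. It starts upright on the mat with the strip silhouette (mat_strip) and belongs on mat_large_disc.
- hex_keys: Red folding hex key set, a bar 88 x 24 x 18 mm lying flat, 0.09 kg; its grip sides are 22 mm apart (y) and 16 mm high. Origin: centre of its underside; x along its length, z up. It starts on the mat with the oblong silhouette (mat_oblong) at a slant and belongs on mat_strip.
- logger: White pocket data logger, a rounded box 73 x 52 x 23 mm lying flat, with a dark display and a blue button on top, 0.08 kg. Origin: centre of its underside; x along its 73 mm length, y across its 52 mm width, z up. It starts on the bare bench and belongs on mat_oblong.
- flux_bottle: Small pale dropper bottle standing upright, 108 mm high, 0.055 kg: round body of diameter 37 mm up to 66 mm, above it a slimmer black cap about 20 mm thick up to 108 mm that tapers at the top. Grip it by the lower cap or the body. Origin: centre of its underside, z up along its axis. It starts on the bare bench and belongs on mat_small_disc.
- mat_large_disc: Fixed black rubber mat, 104 x 72 x 5 mm; flush in the middle of its top a light grey silhouette: a disc of diameter 52 mm. Origin: underside centre, below the silhouette's centre; x along the 104 mm side, z up; its top is 5 mm above the origin and 5 mm above the bench (z = 0). The mats differ only in silhouette. The tip tin belongs here; empty at the start.
- mat_strip: Fixed black rubber mat, 104 x 72 x 5 mm; flush in the middle of its top a light grey silhouette: a strip 88 x 24 mm, long side along x. Origin: underside centre, below the silhouette's centre; x along the 104 mm side, z up; its top is 5 mm above the origin and 5 mm above the bench (z = 0). The mats differ only in silhouette. The hex key set belongs here; the tip tin stands on it at the start.
- mat_oblong: Fixed black rubber mat, 104 x 72 x 5 mm; flush in the middle of its top a light grey silhouette: an oblong 73 x 52 mm, long side along x. Origin: underside centre, below the silhouette's centre; x along the 104 mm side, z up; its top is 5 mm above the origin and 5 mm above the bench (z = 0). The mats differ only in silhouette. The data logger belongs here; the hex key set lies on it at the start.
- mat_small_disc: Fixed black rubber mat, 104 x 72 x 5 mm; flush in the middle of its top a light grey silhouette: a disc of diameter 37 mm. Origin: underside centre, below the silhouette's centre; x along the 104 mm side, z up; its top is 5 mm above the origin and 5 mm above the bench (z = 0). The mats differ only in silhouette. The flux bottle belongs here; empty at the start.
- tape_black: Bystander: roll of black tape lying flat on the bench, diameter 53 mm, 19 mm high, loose. Origin: centre of its underside. Leave it where it is.
- spool: Bystander: reel of solder wire with white flanges standing on the bench, diameter 50 mm, 40 mm high, loose. Origin: centre of its underside. Leave it where it is.
Not all that is in view belongs to the job. Leave any green or pink look-alike of the tip_tin alone.

How it is judged:
By the outcome, as a careful person would: the job done as asked, in the order asked, and still so for the second after the job is handed in, with the robot touching nothing.
It also fails if it takes over 106 s, if anything falls off the work surface, if the arm or the gripper's body presses on something with over 40 N, if the wrist force passes 120 N, or if a joint passes its speed limit or range.

## Working session

There is one attempt and no reset: what is moved stays moved. The work goes in short steps, Python scripts to look and compute and a tool call to move; the robot and the scene stay as the last step left them, time stands still between calls to the robot, and variables do not carry over. Pictures are saved under pics/ and viewed, about 12 in all and at most 16, crops included, and the job is handed in when it is done.

Besides the shell and the picture viewer there is one more tool, called as name([rows], argument=value, ...), one row to a line, values as JSON. servo_tool: Moves the arm, as the interface text tells. Its arguments: {"type":"object","properties":{"rows":{"type":"array","items":{"type":"array","items":{"type":"number"}}}},"required":["rows"]}

```bash
mkdir -p pics; ls; cat > h.py <<'E'
from bench import *
import numpy as np, cv2
def grab(n,save=None):
    d=get_image(n); 
    if save: cv2.imwrite('pics/'+save,d['image'][:,:,::-1])
    return d
def px2w(d,uv,z):
    K=d['mtx'];E=np.array(d['extrinsics']);uv=np.atleast_2d(np.float64(uv))
    s=cv2.undistortPoints(uv.reshape(-1,1,2),np.array(K,float),np.array([d['k1'],0,0,0.])).reshape(-1,2)
    r=np.c_[s[:,0],-s[:,1],-np.ones(len(s))]@E[:3,:3].T
    return E[:3,3]+r*((z-E[2,3])/r[:,2])[:,None]
def w2px(d,P):
    E=np.linalg.inv(np.array(d['extrinsics']));c=np.atleast_2d(P)@E[:3,:3].T+E[:3,3]
    c=c*[1,-1,-1]
    return cv2.projectPoints(c,np.zeros(3),np.zeros(3),np.array(d['mtx'],float),np.array([d['k1'],0,0,0.]))[0].reshape(-1,2)
E
python3 - <<'E'
from h import *
for n in('scene','top','wrist'):
    d=grab(n,n+'0.png');print(n,d['mtx'],d['k1'],np.round(d['extrinsics'],3))
a=[cv2.imread(f'pics/{n}0.png') for n in('top',)]
cv2.imwrite('pics/top0b.png',cv2.resize(a[0],(800,600)))
print(read_state())
E
```

```text
pics
scene [[401.21005189   0.         250.23238308]
 [  0.         401.21005189 189.27519363]
 [  0.           0.           1.        ]] -0.08122579473988364 [[ 7.69000e-01  2.40000e-01 -5.92000e-01  6.09930e+01]
 [-6.39000e-01  2.96000e-01 -7.10000e-01 -3.61244e+02]
 [ 5.00000e-03  9.25000e-01  3.81000e-01  3.77638e+02]
 [ 0.00000e+00  0.00000e+00  0.00000e+00  1.00000e+00]]
top [[434.10054173   0.         255.96593007]
 [  0.         434.10054173 194.88316683]
 [  0.           0.           1.        ]] -0.04764449194979025 [[ 8.40000e-02  9.69000e-01 -2.30000e-01  3.79080e+02]
 [-9.96000e-01  8.20000e-02 -1.80000e-02  2.21644e+02]
 [ 1.00000e-03  2.31000e-01  9.73000e-01  8.76192e+02]
 [ 0.00000e+00  0.00000e+00  0.00000e+00  1.00000e+00]]
wrist [[305.63508621   0.         252.50372371]
 [  0.         305.63508621 194.91468609]
 [  0.           0.           1.        ]] -0.0743435851391758 [[-2.24000e-01  9.31000e-01  2.88000e-01  2.13157e+02]
 [-9.75000e-01 -2.15000e-01 -6.40000e-02  5.93123e+02]
 [ 2.00000e-03 -2.95000e-01  9.55000e-01  3.73371e+02]
 [ 0.00000e+00  0.00000e+00  0.00000e+00  1.00000e+00]]
{'clock': 0.15, 'joints': array([ 1.60362753e+00,  3.85395272e-01,  6.96416274e-03, -3.31933295e-04,
       -1.19400304e+00, -2.58605355e-01]), 'joint_vel': array([-0.00018782, -0.00307928,  0.00361215,  0.00307551, -0.00029497,
        0.00169595]), 'joint_efforts': array([-4.05816063e-04, -3.92679691e+01,  1.88581431e+01,  4.18860421e+00,
       -3.39151644e-03,  2.54114596e-06]), 'position': array([139.7962768 , 608.69000548, 208.67617874]), 'ee_rot': array([ 9.93627778e-01, -1.12708228e-01, -3.37304286e-05,  8.32633271e-04]), 'contact_force': array([-0.10698758, -0.83346609,  0.83636563]), 'wrist_torque': array([0.02868559, 0.02860387, 0.00184519]), 'gripper_width': 85.2334762832015}
```

View pics/top0b.png

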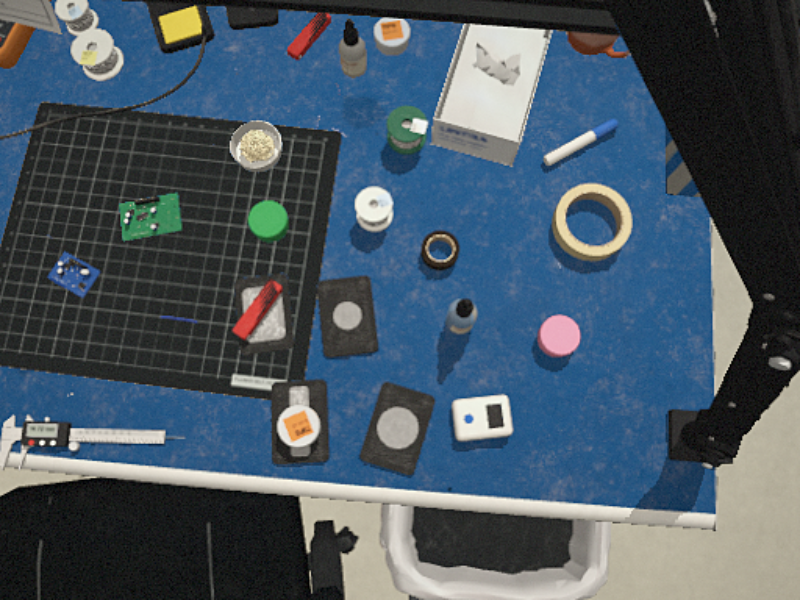

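View pics/scene0.png

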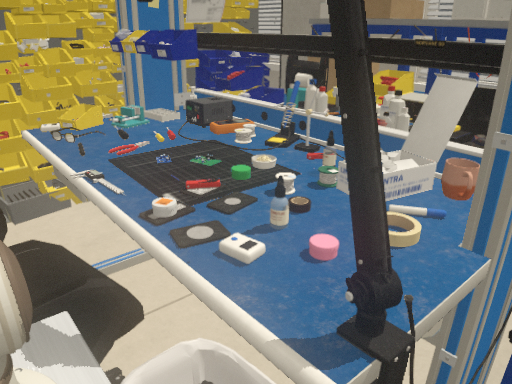

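Tin candidates (800x600 picture): the white/orange tin on the strip mat (298,427), one far back (392,35), and the green (268,220) and pink (559,336) look-alikes. By the description, the one on the mat is right. Bottle candidates are (462,316) and (352,50); I choose the near one on bare bench. Red bar candidates are (258,310) on the oblong mat and (309,35) at the back; I choose the one on the mat. Next I measure these.

```bash
cat >> h.py <<'E'
def blobs(mask,amin=60):
    cs,_=cv2.findContours(mask.astype(np.uint8)*255,cv2.RETR_EXTERNAL,cv2.CHAIN_APPROX_NONE)
    return [c for c in cs if cv2.contourArea(c)>=amin]
def near(mask,uv,amin=60):
    c=min(blobs(mask,amin),key=lambda c:-cv2.pointPolygonTest(c,(float(uv[0]),float(uv[1])),True)); return c
def rect(d,c,z):
    p=px2w(d,c.reshape(-1,2),z)[:,:2].astype(np.float32)
    (x,y),(w,h),a=cv2.minAreaRect(p)
    if w<h: w,h,a=h,w,a+90
    return np.round([x,y,w,h,(a+90)%180-90],1)
def hsv(d): return [x.astype(int) for x in cv2.split(cv2.cvtColor(d['image'],cv2.COLOR_RGB2HSV))]
E
python3 - <<'E'
from h import *
d=grab('top');H,S,V=hsv(d);k=.64
def m(name,mask,uv,z):
    try: print(name,rect(d,near(mask,(uv[0]*k,uv[1]*k)),z))
    except Exception as e: print(name,e)
for uv in((298,420),(398,428),(263,313),(348,316),(480,405),(462,318),(440,252),(375,210)): print(uv,[d['image'][int(uv[1]*k)+j,int(uv[0]*k)+i].tolist() for i,j in((0,0),(4,0),(0,12),(12,0))], px2w(d,[uv[0]*k,uv[1]*k],5)[0].round())
grey=(S<70)&(V>90)&(V<190)
m('large',grey,(398,428),5);m('small',grey,(348,316),5);m('obl',grey,(250,330),5);m('strip',grey,(298,395),5)
white=(S<60)&(V>185);m('tin',white|((H<25)&(S>120)&(V>120)),(298,420),31);m('logger',white,(465,405),23)
red=((H<8)|(H>172))&(S>130)&(V>80);m('hex',red,(258,310),23)
dark=(V<85)&(S<110);
for n,uv in(('Mlarge',(375,455)),('Msmall',(335,345)),('Mstrip',(280,400))): m(n,dark,uv,5)
m('bottlecap',dark,(463,306),105)
E
```

```text
(298, 420) [[236, 161, 85], [232, 154, 81], [236, 149, 64], [231, 229, 222]] [424. 354.   5.]
(398, 428) [[181, 176, 167], [179, 175, 167], [184, 180, 172], [187, 181, 173]] [425. 227.   5.]
(263, 313) [[138, 47, 40], [152, 152, 144], [187, 182, 175], [183, 177, 169]] [558. 417.   5.]
(348, 316) [[176, 171, 163], [180, 176, 167], [67, 63, 61], [69, 66, 64]] [564. 305.   5.]
(480, 405) [[239, 241, 229], [163, 164, 151], [238, 237, 225], [40, 38, 33]] [462. 125.   5.]
(462, 318) [[85, 93, 101], [96, 112, 122], [26, 58, 92], [44, 96, 139]] [574. 155.   5.]
(440, 252) [[40, 90, 138], [22, 56, 86], [42, 57, 81], [47, 58, 76]] [662. 190.   5.]
(375, 210) [[240, 241, 228], [239, 239, 225], [199, 191, 178], [30, 84, 135]] [715. 283.   5.]
large [425.6 228.3  52.9  51.6   4.8]
small [564.5 306.2  38.   37.1   5.6]
obl [545.3 399.8  75.5  38.2 -29.4]
strip [399.9 338.2  54.3  23.4 -42.9]
tin [424.3 354.1  68.2  50.5  29.2]
logger [447.  123.5  69.2  49.6 -79.1]
hex [560.  421.1  84.9  24.1 -29.5]
Mlarge [425.2 227.6 103.4  71.3 -12.4]
Msmall [609.4 531.3 546.  460.2  86.3]
Mstrip [609.4 531.3 546.  460.2  86.3]
bottlecap [564.1 161.5  21.9  17.1 -22.3]
```

servo_tool([
  [1,3.3,1.6,-0.3,0,0,0],
  [1,3.3,1.6,-0.3,0,0,0],
  [1,3.3,1.6,-0.3,0,0,0],
  [1,3.3,1.6,-0.3,0,0,0],
  [1,3.3,1.6,-0.3,0,0,0],
  [1,3.3,1.6,-0.3,0,0,0],
  [1,3.3,1.6,-0.3,0,0,0],
  [1,3.3,1.6,-0.3,0,0,0],
  [1,3.3,1.6,-0.3,0,0,0],
  [1,3.3,1.6,-0.3,0,0,0],
  [1,3.3,1.6,-0.3,0,0,0],
  [1,3.3,1.6,-0.3,0,0,0],
])

```text
clock: 1.4
position: [483.8, 332.2, 245.5]
ee_rot: [0.994, -0.113, -0.0, 0.0]
contact_force: [-0.0, 1.1, 0.6]
gripper_width: 85.5
```

```bash
cat >> h.py <<'E'
from scipy.spatial.transform import Rotation as Ro
def plan(x,y,z,jaw=None):
    """jaw: world direction (deg) of the opening axis, modulo 180. Prints turn about tool z (deg), then shift in cm in tool axes after the turn."""
    s=read_state();R=Ro.from_quat(s['ee_rot']).as_matrix();t=0
    if jaw is not None:
        cur=np.degrees(np.arctan2(R[1,1],R[0,1])); t=-((jaw-cur+90)%180-90)
    R2=R@Ro.from_rotvec([0,0,np.radians(t)]).as_matrix()
    print('pos',s['position'].round(1),'tilt',np.round(R[:,2],3),'j6',s['joints'][5].round(2),'w',round(s['gripper_width'],1),'F',s['contact_force'].round(1),'t',round(s['clock'],1))
    print('turn',round(t,1),'shift cm',(R2.T@(np.array([x,y,z])-s['position'])/10).round(2))
E
python3 - <<'E'
from h import *
d=grab('wrist','w1.png');plan(424,354,100)
E
```

```text
pos [487.1 329.5 245.9] tilt [ 0.002 -0.001 -1.   ] j6 0.47 w 85.5 F [2.3 1.1 1.6] t 1.4
turn 0 shift cm [-6.73 -0.96 14.58]
```

View pics/w1.png

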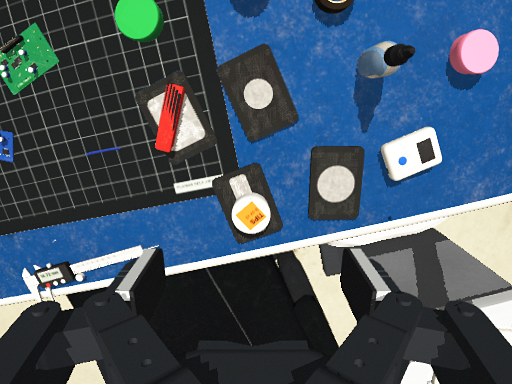

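The wrist view shows the tin (250,213), large disc (336,184), small disc (258,94), hex set (172,118) on the oblong, logger (411,154) and bottle (385,58).

```bash
cat > meas.py <<'E'
from h import *
def circ(d,c,z):
    p=px2w(d,c.reshape(-1,2),z)[:,:2].astype(np.float32); (a,r)=cv2.minEnclosingCircle(p); 
    A=np.c_[2*p,np.ones(len(p))];s=np.linalg.lstsq(A,(p**2).sum(1),rcond=None)[0]
    return np.round([s[0],s[1],2*np.sqrt(s[2]+s[0]**2+s[1]**2),2*r],1)
def masks(d):
    H,S,V=hsv(d)
    return dict(grey=(S<60)&(V>100)&(V<215),white=(S<60)&(V>190),red=((H<8)|(H>172))&(S>130)&(V>80),dark=(V<90)&(S<110),tin=(V>170)&((S<60)|(H<25)))
E
python3 - <<'E'
from meas import *
d=grab('wrist');M=masks(d)
print('large',circ(d,near(M['grey'],(336,184)),5),'small',circ(d,near(M['grey'],(258,94)),5))
for uv in((336,184),(258,94),(240,185),(250,228),(150,120),(195,130)): print(d['image'][uv[1],uv[0]])
print('tin',circ(d,near(M['tin'],(236,213)),31),rect(d,near(M['tin'],(236,213)),31))
for n,k,uv,z in(('hex','red',(172,118),23),('logger','white',(395,165),23),('Mlarge','dark',(318,205),5),('Msmall','dark',(240,110),5),('Mstrip','dark',(225,200),5)):print(n,rect(d,near(M[k],uv),z))
E
```

```text
large [425.  228.9  52.   53.4] small [547.7 410.3  49.7  75.3]
[224 218 205]
[224 218 206]
[222 215 202]
[255 198  60]
[55 52 47]
[230 226 215]
tin [429.3 352.5  63.8  82.7] [430.4 348.7  81.5  50.7 -11.2]
hex [560.9 422.1  84.4  23.6 -28.8]
logger [449.5 126.7  70.9  54.1 -79.1]
Mlarge [425.1 229.2 103.9  72.6 -12.7]
Msmall [560.2 483.6 442.1 319.8  75.7]
Mstrip [560.2 483.6 442.1 319.8  75.7]
```

```bash
python3 - <<'E'
from meas import *
d=grab('wrist');H,S,V=hsv(d)
im=d['image']
print(im[213,228:275].tolist()[::3])
for th in(235,242,248):
    m=((im.min(2)>th-12)&(V>th))|((H<25)&(S>90)&(V>150))
    m=cv2.morphologyEx(m.astype(np.uint8),cv2.MORPH_CLOSE,np.ones((5,5)))>0
    c=near(m,(236,213)); print(th,circ(d,c,31),rect(d,c,31))
g=cv2.resize(cv2.cvtColor(im[170:260,200:300],cv2.COLOR_RGB2GRAY),None,fx=4,fy=4,interpolation=cv2.INTER_CUBIC)
h=cv2.HoughCircles(g,cv2.HOUGH_GRADIENT,1,50,param1=120,param2=25,minRadius=60,maxRadius=95)
for q in h[0][:4]: print(q, px2w(d,[200+q[0]/4-.4,170+q[1]/4-.4],31)[0].round(1))
cv2.imwrite('pics/c1.png',cv2.cvtColor(cv2.resize(im[60:260,120:320],None,fx=3,fy=3),cv2.COLOR_RGB2BGR))
E
```

```text
[[53, 51, 47], [183, 180, 167], [254, 254, 253], [254, 255, 255], [255, 196, 51], [255, 199, 61], [255, 198, 61], [255, 197, 61], [249, 147, 53], [255, 200, 61], [255, 199, 59], [255, 228, 127], [254, 254, 254], [254, 254, 253], [36, 36, 30], [54, 52, 46]]
235 [428.3 352.8  60.8  81. ] [430.1 348.2  79.5  50.5 -12.7]
242 [428.5 352.6  60.4  80.8] [428.8 357.2  78.5  50.9  26.2]
248 [428.4 352.5  59.4  80.8] [429.7 347.2  79.   49.2 -14.3]
[202.5 180.5  79.7] [418.5 350.5  31. ]
```

View pics/c1.png

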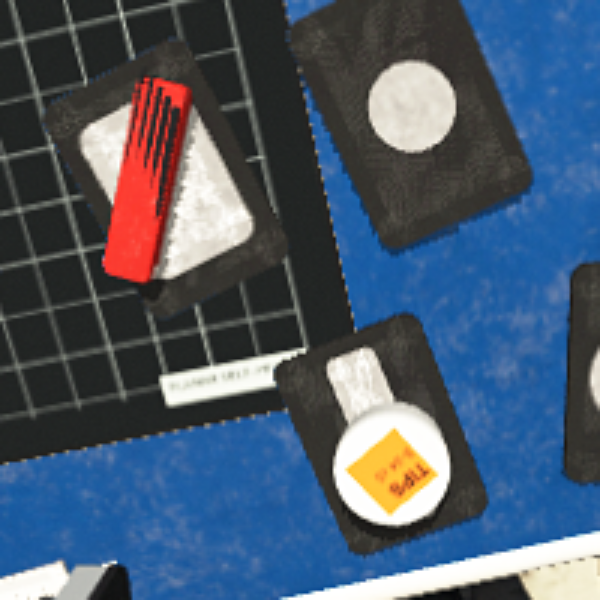

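```bash
python3 - <<'E'
from h import *
plan(418.5,351,60)
E
```

```text
pos [484.  332.  245.2] tilt [-0. -0. -1.] j6 0.46 w 85.8 F [-0.5  0.  -0. ] t 1.6
turn 0 shift cm [-6.81 -0.37 18.52]
```

servo_tool([
  [1,-1.1,-0.06,3,0,0,0],
  [1,-1.1,-0.06,3,0,0,0],
  [1,-1.1,-0.06,3,0,0,0],
  [1,-1.1,-0.06,3,0,0,0],
  [1,-1.2,-0.06,3,0,0,0],
  [1,-1.2,-0.06,3.5,0,0,0],
  [1,0,0,0,0,0,0],
  [1,0,0,2,0,0,0],
  [1,0,0,2,0,0,0],
  [1,0,0,0,0,0,0],
])

```text
clock: 2.55
position: [416.7, 351.7, 19.8]
ee_rot: [0.994, -0.112, -0.001, 0.001]
contact_force: [0.5, 0.1, -0.1]
gripper_width: 85.3
```

```bash
python3 - <<'E'
from h import *
d=grab('wrist','w2.png');plan(418.5,351,16)
print(w2px(d,[[418.5,351,31]]))
E
```

```text
pos [417.6 352.5  21.1] tilt [ 0.    -0.001 -1.   ] j6 0.35 w 85.5 F [-0.2  0.5  1.1] t 2.6
turn 0 shift cm [0.13 0.12 0.51]
[[254.73965747 239.38419597]]
```

View pics/w2.png

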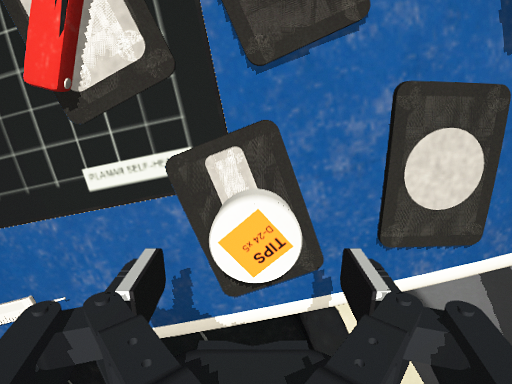

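Tin at (255,238), predicted (254.7,239.4): they agree and it is centred between the fingers. I'll grip.

servo_tool([
  [1,0.1,0.1,0.5,0,0,0],
  [0.3,0,0,0,0,0,0],
  [0.3,0,0,0,0,0,0],
  [0.3,0,0,0,0,0,0],
  [0.3,0,0,0,0,0,0],
  [0.3,0,0,0,0,0,0],
  [0.3,0,0,0,0,0,0],
  [0.3,0,0,0,0,0,0],
  [0.3,0,0,0,0,0,0],
])

```text
clock: 3.5
position: [418.1, 350.9, 15.5]
ee_rot: [0.994, -0.113, -0.0, 0.0]
contact_force: [0.2, -0.6, -0.2]
gripper_width: 25.6
```

```bash
python3 - <<'E'
from h import *
plan(425,229,40)
E
```

```text
pos [418.1 350.9  15.5] tilt [-0. -0. -1.] j6 0.35 w 25.6 F [ 0.2 -0.6 -0.2] t 3.5
turn 0 shift cm [ 3.4  11.72 -2.45]
```

```bash
python3 - <<'E'
from h import *
d=grab('wrist','w3.png')
E
```

```text
(no output)
```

View pics/w3.png

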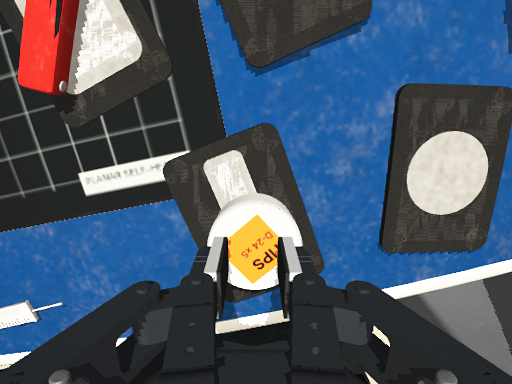

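```bash
python3 - <<'E'
from h import *
d=grab('wrist');s=read_state();print(np.round(d['extrinsics'],2)[:3,3])
p=s['position']
for z in(4.5,15.5,30,45): print(z,w2px(d,[[p[0],p[1]+12.8,z],[p[0],p[1]-12.8,z]]).round().tolist(),w2px(d,[[p[0]-11,p[1]+12.8,z],[p[0]+11,p[1]+12.8,z]]).round().tolist())
d=grab('scene');u,v=w2px(d,[[418,351,20]])[0].astype(int);print(u,v)
cv2.imwrite('pics/s1.png',cv2.resize(d['image'][v-60:v+60,u-80:u+80,::-1],None,fx=5,fy=5,interpolation=cv2.INTER_CUBIC))
E
```

```text
[491.46 335.1  180.31]
4.5 [[234.0, 231.0], [274.0, 222.0]] [[238.0, 246.0], [230.0, 215.0]]
15.5 [[233.0, 238.0], [275.0, 230.0]] [[237.0, 255.0], [228.0, 222.0]]
30 [[231.0, 250.0], [277.0, 240.0]] [[236.0, 267.0], [226.0, 232.0]]
45 [[229.0, 264.0], [280.0, 254.0]] [[235.0, 282.0], [224.0, 244.0]]
164 205
```

View pics/s1.png

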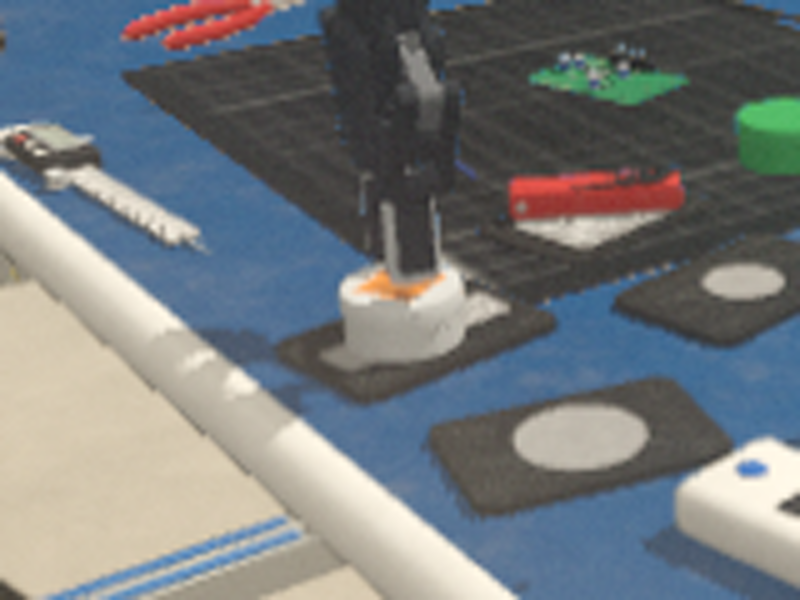

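```bash
python3 - <<'E'
from h import *
d=grab('scene')
for z in(5,15,25,31,35,40,50): print(z,((w2px(d,[[418,351,z]])[0]-[84,145])*5).round())
print(read_state()['contact_force'],read_state()['joint_efforts'].round(1))
E
```

```text
5 [407. 334.]
15 [406. 313.]
25 [404. 292.]
31 [403. 279.]
35 [402. 270.]
40 [401. 259.]
50 [399. 238.]
[ 0.01317854 -0.10931647  0.42485084] [ -0.  -37.4  12.7   2.8  -0.   -0. ]
```

servo_tool([
  [1,0,0,0,0,0,0],
  [1,0,0,0,0,0,0],
  [1,0,0,0,0,0,0],
  [1,0,0,0,0,0,0],
  [1,0,0,0,0,0,0],
  [1,0,0,0,0,0,0],
  [1,0,0,0,0,0,0],
  [1,0,0,0,0,0,0],
])

```text
clock: 4.5
position: [418.1, 350.9, 15.5]
ee_rot: [0.994, -0.113, -0.0, 0.0]
contact_force: [0.3, 0.9, 0.5]
gripper_width: 85.8
```

```bash
python3 - <<'E'
from h import *
d=grab('scene');
cv2.imwrite('pics/s2.png',cv2.resize(d['image'][130:260,80:250,::-1],None,fx=4.5,fy=4.5,interpolation=cv2.INTER_CUBIC))
print(read_state()['contact_force'],read_state()['gripper_width'],read_state()['position'])
E
```

```text
[ 0.76254613  0.21887247 -0.39013654] 85.30598761536635 [418.15356737 350.85386288  15.52733204]
```

View pics/s2.png

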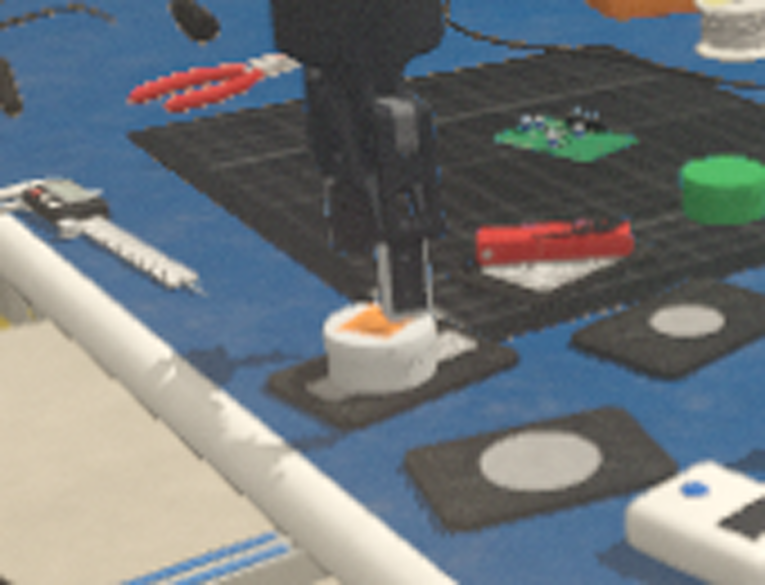

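```bash
python3 - <<'E'
from h import *
d=grab('scene')
for z in(10,20,30,40,60,80): print(z,w2px(d,[[408.5,309,z],[418,309,z],[418,392.6,z]]).round(1).tolist(), px2w(d,[[170,200.7]],z).round())
E
```

```text
10 [[171.1, 217.7], [175.1, 216.4], [156.2, 203.5]] [[449. 387.  10.]]
20 [[170.7, 213.3], [174.8, 212.1], [155.8, 199.3]] [[439. 366.  20.]]
30 [[170.4, 208.9], [174.5, 207.7], [155.4, 195.2]] [[428. 346.  30.]]
40 [[170.0, 204.4], [174.1, 203.2], [155.1, 191.0]] [[418. 326.  40.]]
60 [[169.3, 195.4], [173.5, 194.2], [154.3, 182.5]] [[397. 285.  60.]]
80 [[168.6, 186.1], [172.8, 185.0], [153.5, 173.8]] [[375. 244.  80.]]
```

Both views put the fingertips about 30 mm above the reported TCP when open, and about 16 mm above it near shut, so the fingers closed in the air above the tin. I'll go down in stages and check the force.

servo_tool([
  [1,0,0,0.8,0,0,0],
  [1,0,0,0.7,0,0,0],
  [1,0,0,0,0,0,0],
])

```text
clock: 4.9
position: [417.4, 349.9, -1.0]
ee_rot: [0.994, -0.113, -0.001, 0.001]
contact_force: [-0.2, 0.4, 0.8]
gripper_width: 85.6
```

servo_tool([
  [1,0,0,0.6,0,0,0],
  [1,0,0,0,0,0,0],
])

```text
clock: 5.1
position: [417.8, 350.4, -6.4]
ee_rot: [0.994, -0.113, -0.0, 0.001]
contact_force: [-0.5, 0.0, 0.2]
gripper_width: 85.4
```

```bash
python3 - <<'E'
from h import *
d=grab('scene');
cv2.imwrite('pics/s3.png',cv2.resize(d['image'][150:240,100:220,::-1],None,fx=6,fy=6,interpolation=cv2.INTER_CUBIC))
plan(418,351,-10)
E
```

```text
pos [418.  350.6  -6. ] tilt [-0.001 -0.001 -1.   ] j6 0.35 w 85.4 F [0.2 0.5 0.6] t 5.2
turn 0 shift cm [-0.   -0.04  0.4 ]
```

View pics/s3.png

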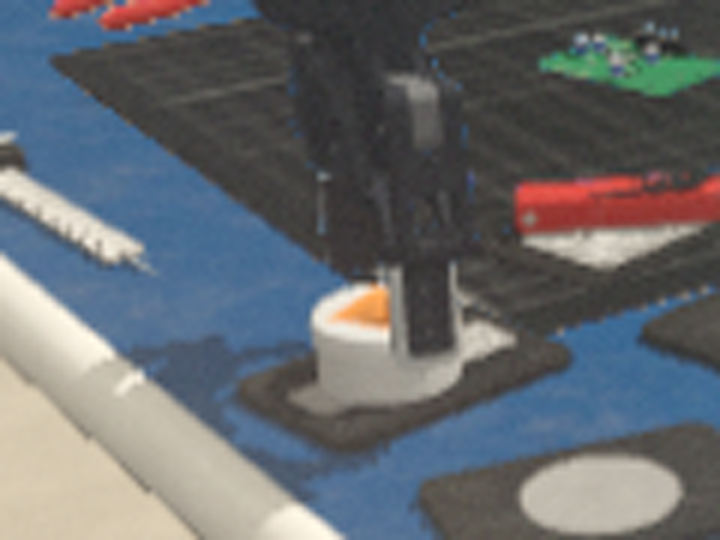

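servo_tool([
  [1,0,0,0.7,0,0,0],
  [0.4,0,0,0,0,0,0],
  [0.4,0,0,0,0,0,0],
  [0.4,0,0,0,0,0,0],
  [0.4,0,0,0,0,0,0],
  [0.4,0,0,0,0,0,0],
  [0.4,0,0,0,0,0,0],
  [0.4,0,0,0,0,0,0],
])

```text
clock: 5.95
position: [418.5, 351.3, -11.9]
ee_rot: [0.994, -0.112, 0.0, -0.0]
contact_force: [-0.3, 0.4, 5.6]
gripper_width: 49.1
```

```bash
python3 - <<'E'
from h import *
plan(425,229,40)
E
```

```text
pos [418.5 351.3 -11.9] tilt [ 0.001  0.001 -1.   ] j6 0.35 w 49.1 F [-0.3  0.4  5.6] t 6.0
turn 0 shift cm [ 3.37 11.77 -5.2 ]
```

servo_tool([
  [0.4,0,0,-1,0,0,0],
  [0.4,0,0,-2,0,0,0],
  [0.4,0,0,-2,0,0,0],
  [0.4,0,0,0,0,0,0],
])

```text
clock: 6.35
position: [419.2, 352.3, 40.1]
ee_rot: [0.994, -0.112, 0.001, -0.002]
contact_force: [0.1, 0.3, -0.3]
gripper_width: 49.1
```

```bash
python3 - <<'E'
from meas import *
plan(425,229,40)
d=grab('wrist','w4.png');M=masks(d);c=near(M['grey'],(430,170));print('large',circ(d,c,5))
E
```

```text
pos [419.2 352.3  40.1] tilt [ 0.003  0.004 -1.   ] j6 0.35 w 49.1 F [ 0.1  0.3 -0.3] t 6.3
turn 0 shift cm [ 3.32 11.89 -0.04]
large [424.9 229.3  50.   52.8]
```

View pics/w4.png

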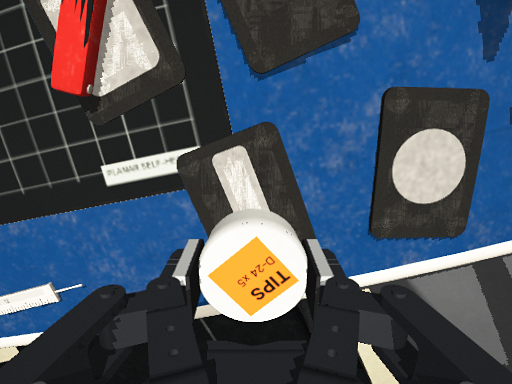

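```bash
python3 - <<'E'
from meas import *
d=grab('wrist');im=d['image']
print(px2w(d,[[253,267],[253,265]],83).round(1))
g=cv2.cvtColor(im,cv2.COLOR_RGB2GRAY);g=cv2.resize(g[190:340,170:340],None,fx=3,fy=3,interpolation=cv2.INTER_CUBIC)
h=cv2.HoughCircles(g,cv2.HOUGH_GRADIENT,1,50,param1=120,param2=25,minRadius=140,maxRadius=180)
for q in h[0][:3]: print(q, px2w(d,[170+q[0]/3-.33,190+q[1]/3-.33],83)[0].round(1))
E
```

```text
[[422.5 351.1  83. ]
 [423.5 350.9  83. ]]
[250.5 217.5 179.4] [424.9 350.5  83. ]
```

servo_tool([
  [0.4,0.52,1.97,0,0,0,0],
  [0.4,0.52,1.97,0,0,0,0],
  [0.4,0.52,1.97,0,0,0,0],
  [0.4,0.52,1.97,0,0,0,0],
  [0.4,0.52,1.97,0,0,0,0],
  [0.4,0.52,1.97,0,0,0,0],
  [0.4,0,0,1.5,0,0,0],
  [0.4,0,0,1.5,0,0,0],
  [0.4,0,0,1,0,0,0],
  [0.4,0,0,0,0,0,0],
])

```text
clock: 7.45
position: [421.4, 227.3, -3.6]
ee_rot: [0.994, -0.113, -0.001, 0.001]
contact_force: [-0.8, -1.3, -0.1]
gripper_width: 48.9
```

```bash
python3 - <<'E'
from meas import *
plan(423,230,-11)
d=grab('wrist','w5.png');t=grab('top');s=grab('scene')
c=lambda i,x,y,w,h,f:cv2.resize(i['image'][y:y+h,x:x+w,::-1],None,fx=f,fy=f,interpolation=cv2.INTER_CUBIC)
u,v=w2px(t,[[425,229,5]])[0].astype(int);a,b=w2px(s,[[425,229,5]])[0].astype(int)
cv2.imwrite('pics/m5.png',np.hstack([c(d,150,180,200,150,2),c(s,a-40,b-50,100,75,4)]))
E
```

```text
pos [421.4 227.3  -3.6] tilt [-0.002 -0.002 -1.   ] j6 0.51 w 48.9 F [-0.8 -1.3 -0.1] t 7.5
turn 0 shift cm [ 0.09 -0.3   0.74]
```

View pics/m5.png

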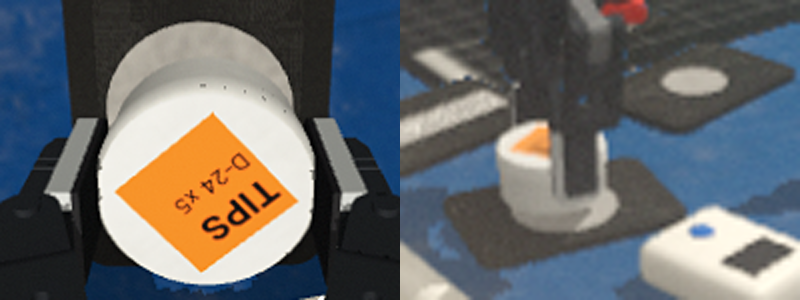

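```bash
python3 - <<'E'
from meas import *
d=grab('wrist');im=d['image'];H,S,V=hsv(d)
m=((im.min(2)>236)|((H<25)&(S>90)&(V>150)));m=cv2.morphologyEx(m.astype(np.uint8),cv2.MORPH_CLOSE,np.ones((7,7)))>0
c=near(m,(253,265));print(cv2.boundingRect(c),circ(d,c,39.4));p=c.reshape(-1,2);q=p[p[:,1]>250];print(circ(d,q.reshape(-1,1,2),39.4))
print(px2w(d,[253,269],39.4).round(1));plan(425,229,-11)
E
```

```text
(200, 235, 99, 81) [420.2 232.6  37.3  46. ]
[420.1 232.7  37.2  46. ]
[[423.9 229.3  39.4]]
pos [422.5 229.   -2. ] tilt [ 0.001  0.001 -1.   ] j6 0.51 w 49.2 F [ 0.2  0.6 -0.8] t 7.7
turn 0 shift cm [ 0.24 -0.05  0.9 ]
```

servo_tool([
  [0.4,0.1,0,0.5,0,0,0],
  [0.4,0,0,0.3,0,0,0],
  [0.4,0,0,0.1,0,0,0],
  [0.4,0,0,0,0,0,0],
])

```text
clock: 8.05
position: [423.0, 228.4, -11.7]
ee_rot: [0.994, -0.113, -0.0, 0.0]
contact_force: [-0.4, -0.6, -1.4]
gripper_width: 49.1
```

servo_tool([
  [0.75,0,0,0,0,0,0],
  [0.75,0,0,0,0,0,0],
  [0.75,0,0,0,0,0,0],
  [0.75,0,0,0,0,0,0],
  [0.75,0,0,-2,0,0,0],
  [0.75,0,0,-4,0,0,0],
  [0.75,0,0,-4,0,0,0],
  [0.75,0,0,-4,0,0,0],
  [0.75,0,0,-4,0,0,0],
  [0.75,0,0,-4,0,0,0],
  [0.75,0,0,0,0,0,0],
])

```text
clock: 9.15
position: [425.9, 230.6, 214.7]
ee_rot: [0.994, -0.112, 0.005, -0.005]
contact_force: [-0.4, 0.1, 0.2]
gripper_width: 64.1
```

```bash
cat >> meas.py <<'E'
def whole(d,uv,z,lo=200):
    H,S,V=hsv(d);im=d['image']
    m=(im.min(2)>lo)|((H<25)&(S>90)&(V>150));m=cv2.morphologyEx(m.astype(np.uint8),cv2.MORPH_CLOSE,np.ones((7,7)))>0
    c=near(m,uv);return cv2.boundingRect(c),circ(d,c,z)
E
python3 - <<'E'
from meas import *
d=grab('wrist','w6.png');t=grab('top','t6.png')
for D in(d,t):
    u=w2px(D,[[425,229,31]])[0];print(u.round(),whole(D,u,31),whole(D,u,31,225))
    M=masks(D)
    for n,P in(('strip',(420,351,5)),('small',(564,306,5))):
        c=near(M['grey'],w2px(D,[P])[0]); print(n,rect(D,c,5),circ(D,c,5))
    print('hex',rect(D,near(M['red'],w2px(D,[[561,422,23]])[0]),23))
plan(561,421.5,40,-29+90)
E
```

```text
[256. 170.] ((235, 151, 44, 43), array([421.6, 229.4,  50.3,  52. ])) ((236, 151, 43, 43), array([421.3, 229.5,  49.5,  51.1]))
strip [422.6 354.3  88.7  25.1   8.2] [424.7 351.1  61.6  89.9]
small [564.7 308.1  36.7  35.4  75.8] [564.7 307.7  36.4  37.6]
hex [559.4 419.1  84.4  27.  -29. ]
[254. 273.] ((249, 313, 157, 16), array([130.5,  84.6, 467.4, 294.9])) ((149, 180, 31, 37), array([555.2, 413.2,  57.9,  83. ]))
strip [372.2  95.4 792.3 289.9 -86.5] [477.   88.6 614.8 807. ]
small [544.7 400.   74.3  38.  -29.7] [548.8 409.6  52.1  74.6]
hex [560.  421.1  84.9  24.1 -29.5]
pos [423.  228.6 209.2] tilt [ 0.001  0.002 -1.   ] j6 0.51 w 64.2 F [-1.   0.2 -0.2] t 9.2
turn 16.0 shift cm [  2.72 -23.52  16.98]
```

```bash
python3 - <<'E'
from meas import *
d=grab('wrist');M=masks(d);u=w2px(d,[[425,229,31]])[0]
print('tin',whole(d,u,31),whole(d,u,31,225))
m=M['dark']
for off in((40,20),(-40,-20),(40,-8)):
    v=w2px(d,[[425+off[0],229+off[1],5]])[0];print(rect(d,near(m,v,300),5))
c=near(M['grey'],w2px(d,[[420,351,5]])[0]);print('strip',rect(d,c,5))
cv2.imwrite('pics/w7.png',np.hstack([cv2.resize(d['image'][int(u[1])-45:int(u[1])+45,int(u[0])-60:int(u[0])+60,::-1],None,fx=5,fy=5,interpolation=cv2.INTER_CUBIC)]))
E
```

```text
tin ((232, 148, 44, 45), array([421.6, 229.4,  50.2,  51.8])) ((232, 149, 44, 43), array([421.4, 229.5,  49.5,  50.9]))
[425.1 229.  103.3  72.1 -12.9]
[425.1 229.  103.3  72.1 -12.9]
[425.1 229.  103.3  72.1 -12.9]
strip [422.7 354.3  88.8  24.8   8.3]
```

View pics/w7.png

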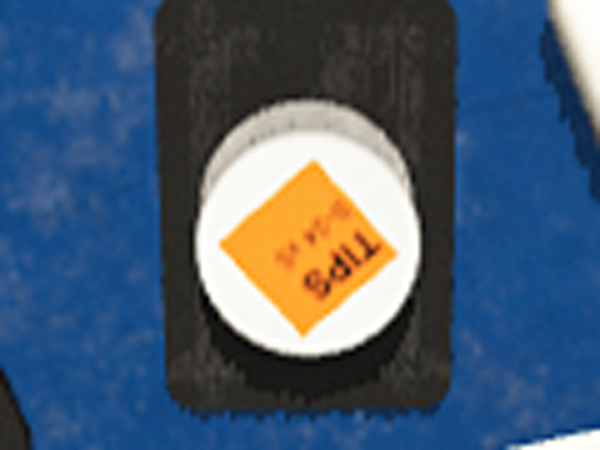

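The tin sits about 3.5 mm short of the disc centre along x. I'll re-grip it and shift it.

servo_tool([
  [0.85,0,0,4.5,0,0,0],
  [0.85,0,0,4.5,0,0,0],
  [0.85,0,0,4.5,0,0,0],
  [0.85,0,0,4,0,0,0],
  [0.85,0,0,3,0,0,0],
  [0.85,0,0,1.6,0,0,0],
  [0.85,0,0,0,0,0,0],
  [0.85,0,0,0,0,0,0],
])

```text
clock: 10.1
position: [422.6, 227.9, -13.3]
ee_rot: [0.994, -0.113, -0.001, 0.001]
contact_force: [-0.6, 0.4, 0.4]
gripper_width: 72.8
```

servo_tool([
  [0.4,0,0,0,0,0,0],
  [0.4,0,0,0,0,0,0],
  [0.4,0,0,0,0,0,0],
  [0.4,0,0,0,0,0,0],
  [0.4,0,0,0,0,0,0],
  [0.4,0,0,-0.2,0,0,0],
  [0.4,0.35,-0.04,0,0,0,0],
  [0.4,0,0,0,0,0,0],
  [0.4,0,0,0.2,0,0,0],
  [0.4,0,0,0,0,0,0],
])

```text
clock: 11.1
position: [427.0, 228.3, -11.0]
ee_rot: [0.994, -0.112, 0.0, -0.0]
contact_force: [-2.2, -1.8, 14.7]
gripper_width: 49.3
```

servo_tool([
  [0.75,0,0,0,0,0,0],
  [0.75,0,0,0,0,0,0],
  [0.75,0,0,0,0,0,0],
  [0.75,0,0,0,0,0,0],
  [0.75,0,0,-2,0,0,0],
  [0.75,0,0,-4,0,0,0],
  [0.75,0,0,-4,0,0,0],
  [0.75,0,0,-4,0,0,0],
  [0.75,0,0,-4,0,0,0],
  [0.75,0,0,-4,0,0,0],
  [0.75,0,0,0,0,0,0],
  [0.75,0,0,0,0,0,0],
])

```text
clock: 12.3
position: [426.5, 228.2, 208.0]
ee_rot: [0.994, -0.113, 0.0, -0.001]
contact_force: [-0.3, 0.3, -0.5]
gripper_width: 63.8
```

```bash
python3 - <<'E'
from meas import *
d=grab('wrist');M=masks(d);u=w2px(d,[[425,229,31]])[0]
print('tin',whole(d,u,31),whole(d,u,31,225))
v=w2px(d,[[465,222,5]])[0];print(rect(d,near(M['dark'],v,300),5))
c=near(M['grey'],w2px(d,[[420,351,5]])[0]);print('strip',rect(d,c,5))
print('hex',rect(d,near(M['red'],w2px(d,[[561,422,23]])[0]),23),rect(d,near(M['red'],w2px(d,[[561,422,23]])[0]),14))
plan(560.5,420.5,60,-29+90)
E
```

```text
tin ((231, 148, 44, 45), array([425.2, 229.5,  50.3,  51.9])) ((231, 149, 44, 44), array([425. , 229.5,  49.6,  50.8]))
[425.  229.1 103.9  71.9 -12.5]
strip [422.6 354.3  88.6  25.    8. ]
hex [559.3 418.7  84.5  27.1 -29.4] [560.8 424.   86.7  27.8 -29.4]
pos [425.9 227.7 206.7] tilt [-0.001 -0.    -1.   ] j6 0.52 w 63.8 F [ 0.5 -0.8 -0.2] t 12.3
turn 16.0 shift cm [  2.44 -23.41  14.64]
```

servo_tool([
  [0.75,0,0,0,0,0,8],
  [0.75,0,0,0,0,0,8],
  [0.75,0.35,-3.3,1,0,0,0],
  [0.75,0.35,-3.3,1,0,0,0],
  [0.75,0.35,-3.3,1,0,0,0],
  [0.75,0.35,-3.3,1,0,0,0],
  [0.75,0.35,-3.3,1,0,0,0],
  [0.75,0.35,-3.3,1,0,0,0],
  [0.75,0.35,-3.3,1,0,0,0],
  [0.75,0,0,0,0,0,0],
  [0.75,0,0,0,0,0,0],
])

```text
clock: 13.45
position: [558.8, 417.6, 133.8]
ee_rot: [0.968, -0.25, -0.002, 0.003]
contact_force: [0.1, -0.8, 0.4]
gripper_width: 64.2
```

```bash
python3 - <<'E'
from meas import *
d=grab('wrist','w8.png');M=masks(d)
c=near(M['red'],w2px(d,[[561,422,23]])[0])
h=rect(d,c,23);print('hex',h,rect(d,c,14), cv2.boundingRect(c));plan(560.5,421.5,-7,61)
print('small',circ(d,near(M['grey'],w2px(d,[[564.5,306.5,5]])[0]),5))
E
```

```text
hex [562.9 423.6  84.1  20.8 -28.7] [560.9 424.9  86.8  21.5 -28.7] (233, 138, 24, 88)
pos [558.9 417.4 135.3] tilt [-0.003 -0.003 -1.   ] j6 0.19 w 63.8 F [-0.1 -0.7 -0.3] t 13.5
turn 0.1 shift cm [-0.05 -0.49 14.23]
small [614.4 538.7 296.4 452.4]
```

servo_tool([
  [0.75,0,-0.5,3.5,0,0,0],
  [0.75,0,0,3.5,0,0,0],
  [0.75,0,0,3.5,0,0,0],
  [0.75,0,0,2,0,0,0],
  [0.75,0,0,1.2,0,0,0],
  [0.75,0,0,0,0,0,0],
])

```text
clock: 14.1
position: [561.2, 421.3, -0.7]
ee_rot: [0.968, -0.25, -0.001, 0.001]
contact_force: [-0.3, 0.0, 0.4]
gripper_width: 64.3
```

servo_tool([
  [0.1,0,0,0,0,0,0],
  [0.1,0,0,0,0,0,0],
  [0.1,0,0,0,0,0,0],
  [0.1,0,0,0,0,0,0],
  [0.1,0,0,0,0,0,0],
  [0.1,0,0,0,0,0,0],
  [0.1,0,0,0,0,0,0],
])

```text
clock: 14.8
position: [562.2, 422.7, 0.5]
ee_rot: [0.968, -0.25, -0.0, 0.0]
contact_force: [0.0, -0.4, 0.1]
gripper_width: 8.5
```

Missed above again: near shut, the tips are at least 22 mm above the TCP reading. I'll open, lower 14 mm more and close.

servo_tool([
  [0.75,0,0,0,0,0,0],
  [0.75,0,0,0,0,0,0],
  [0.75,0,0,0,0,0,0],
  [0.75,0,0,0,0,0,0],
  [0.75,0,0,0,0,0,0],
  [0.75,0,0,0,0,0,0],
  [0.75,0,0,0.7,0,0,0],
  [0.75,0,0,0.7,0,0,0],
  [0.75,0,0,0,0,0,0],
  [0.75,0,0,0,0,0,0],
])

```text
clock: 15.8
position: [562.0, 422.5, -14.2]
ee_rot: [0.968, -0.25, -0.0, 0.001]
contact_force: [0.0, -0.2, 0.2]
gripper_width: 63.9
```

servo_tool([
  [0.1,0,0,0,0,0,0],
  [0.1,0,0,0,0,0,0],
  [0.1,0,0,0,0,0,0],
  [0.1,0,0,0,0,0,0],
  [0.1,0,0,0,0,0,0],
  [0.1,0,0,0,0,0,0],
])

```text
clock: 16.4
position: [562.5, 423.1, -12.9]
ee_rot: [0.968, -0.25, 0.0, -0.0]
contact_force: [-1.1, -0.8, 2.8]
gripper_width: 20.4
```

servo_tool([
  [0.1,0,0,-1.5,0,0,0],
  [0.1,0,0,-3,0,0,0],
  [0.1,0,0,-3,0,0,0],
  [0.1,0,0,-3,0,0,0],
  [0.1,0,0,0,0,0,0],
  [0.1,0,0,0,0,0,0],
])

```text
clock: 17.0
position: [562.1, 422.9, 92.6]
ee_rot: [0.968, -0.25, 0.0, -0.001]
contact_force: [-0.2, -0.5, -0.2]
gripper_width: 20.3
```

```bash
python3 - <<'E'
from meas import *
d=grab('wrist','w9.png');M=masks(d);s=read_state()
dz=s['position'][2]+13
c=near(M['red'],w2px(d,[[561,422,23+dz]])[0]);print('hex',rect(d,c,23+dz),cv2.boundingRect(c))
c=near(M['grey'],w2px(d,[[540,400,5]])[0]);print('obl',rect(d,c,5))
cv2.imwrite('pics/w9.png',d['image'][:,:,::-1]);plan(422.6,354.3,90,98)
E
```

```text
hex [563.5 423.   84.9  21.4 -28.7] (229, 175, 48, 158)
obl [660.5 562.3 389.4 269.  -87.6]
pos [561.5 422.3  91.1] tilt [-0.001 -0.    -1.   ] j6 0.19 w 20.2 F [ 0.3 -0.  -1.3] t 17.1
turn -37.0 shift cm [-14.7    4.8    0.13]
```

View pics/w9.png

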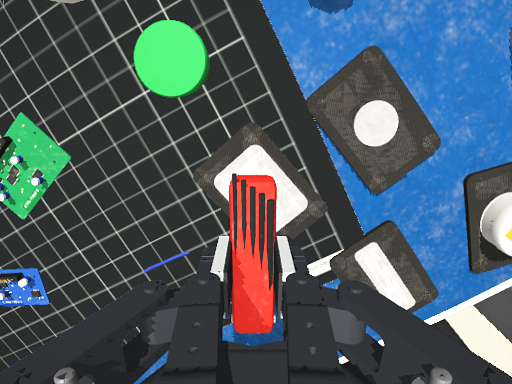

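servo_tool([
  [0.1,0,0,0,0,0,-7.4],
  [0.1,0,0,0,0,0,-7.4],
  [0.1,0,0,0,0,0,-7.4],
  [0.1,0,0,0,0,0,-7.4],
  [0.1,0,0,0,0,0,-7.4],
  [0.1,-3,1,0,0,0,0],
  [0.1,-3,1,0,0,0,0],
  [0.1,-3,1,0,0,0,0],
  [0.1,-3,1,0,0,0,0],
  [0.1,-2.8,0.8,0,0,0,0],
  [0.1,0,0,0,0,0,0],
  [0.1,0,0,0,0,0,0],
])

```text
clock: 18.25
position: [421.9, 354.0, 90.9]
ee_rot: [0.997, 0.071, -0.0, 0.001]
contact_force: [0.7, -0.2, -0.6]
gripper_width: 20.3
```

servo_tool([
  [0.1,0,0,3,0,0,0],
  [0.1,0,0,3,0,0,0],
  [0.1,0,0,2,0,0,0],
  [0.1,0,0,0,0,0,0],
  [0.1,0,0,0,0,0,0],
])

```text
clock: 18.75
position: [423.2, 354.8, 11.1]
ee_rot: [0.998, 0.07, -0.0, 0.0]
contact_force: [-0.1, -0.2, -0.3]
gripper_width: 20.3
```

```bash
python3 - <<'E'
from meas import *
d=grab('wrist');M=masks(d);s=read_state()
dz=s['position'][2]+13
c=near(M['red'],w2px(d,[[423,354,23+dz]])[0]);print('hex',rect(d,c,23+dz))
t=grab('top');c=near(masks(t)['red'],w2px(t,[[423,354,23+dz]])[0]);print('hex top',rect(t,c,23+dz))
c=near(M['grey'],w2px(d,[[550,412,5]])[0]);print('obl',rect(d,c,5))
plan(422,354.3,-12,98)
E
```

```text
hex [426.2 356.3  83.4  21.1   8.3]
hex top [392.8 350.5  22.1  20.7   6.6]
obl [495.8 442.2 137.9  69.3  75.9]
pos [423.4 355.5  12.5] tilt [ 0.002  0.002 -1.   ] j6 0.72 w 20.2 F [-0.1  0.7 -0.1] t 18.9
turn 0.1 shift cm [-0.16  0.1   2.45]
```

servo_tool([
  [0.1,-0.1,0.1,1.2,0,0,0],
  [0.1,0,0,1.1,0,0,0],
  [0.1,0,0,0.1,0,0,0],
  [0.1,0,0,0,0,0,0],
])

```text
clock: 19.25
position: [421.3, 353.1, -12.9]
ee_rot: [0.998, 0.07, -0.0, 0.0]
contact_force: [0.4, 0.5, -1.2]
gripper_width: 20.1
```

servo_tool([
  [0.6,0,0,0,0,0,0],
  [0.6,0,0,0,0,0,0],
  [0.6,0,0,0,0,0,0],
  [0.6,0,0,0,0,0,0],
  [0.6,0,0,0,0,0,0],
  [0.6,0,0,-2,0,0,0],
  [0.6,0,0,-4,0,0,0],
  [0.6,0,0,-4,0,0,0],
  [0.6,0,0,-4,0,0,0],
  [0.6,0,0,-4,0,0,0],
  [0.6,0,0,0,0,0,0],
  [0.6,0,0,0,0,0,0],
])

```text
clock: 20.45
position: [421.6, 353.7, 168.6]
ee_rot: [0.998, 0.07, 0.001, -0.001]
contact_force: [-1.7, -0.8, -0.5]
gripper_width: 51.2
```

```bash
python3 - <<'E'
from meas import *
d=grab('wrist','w10.png');M=masks(d)
c=near(M['red'],w2px(d,[[423,354,23]])[0]);print('hex',rect(d,c,23),rect(d,c,14))
v=w2px(d,[[423+25*.99,354+25*.14+25,5]])[0];print('Mstrip',rect(d,near(M['dark'],v,300),5))
v=w2px(d,[[423,354-25,5]])[0];print('Mstrip',rect(d,near(M['dark'],v,300),5))
c=near(M['grey'],w2px(d,[[550,412,5]])[0]);print('obl',rect(d,c,5),'pred',w2px(d,[[550,412,5]]))
plan(450,126,60,None)
E
```

```text
hex [421.3 354.3  83.8  20.8   8.6] [419.1 354.   86.2  21.4   8.6]
Mstrip [473.6 450.1 383.1 226.5 -83.7]
Mstrip [473.6 450.1 383.1 226.5 -83.7]
obl [554.8 417.1  66.6  52.9  12.4] pred [[213.7135951   39.38418889]]
pos [421.1 352.9 167.2] tilt [-0.001 -0.    -1.   ] j6 0.72 w 51.5 F [ 0.  -0.  -0.7] t 20.5
turn 0 shift cm [-0.3  22.87 10.72]
```

```bash
python3 - <<'E'
from meas import *
t=grab('top','t10.png');H,S,V=hsv(t)
for lo,hi in((90,200),(110,215)):
    g=(S<70)&(V>lo)&(V<hi);c=near(g,w2px(t,[[555,417,5]])[0]);print('obl',rect(t,c,5))
M=masks(t);print('hex',rect(t,near(M['red'],w2px(t,[[422,354,23]])[0]),23))
print('logger',rect(t,near(M['white'],w2px(t,[[430,135,23]])[0]),23))
print('tin',whole(t,w2px(t,[[425,229,31]])[0],31,190))
E
```

```text
obl [ 402.1  218.5 1010.6  376.8   87.4]
obl [ 402.   218.4 1010.6  376.1   87.4]
hex [402.  349.5  47.7  23.    9.1]
logger [446.9 123.8  68.6  49.6 -78.9]
tin ((241, 260, 26, 27), array([425.1, 228.7,  48.8,  50.6]))
```

servo_tool([
  [1,0,0,-0.3,0,0,8],
  [1,0,0,-0.3,0,0,8],
  [1,0,0,-0.3,0,0,8],
  [1,0,0,-0.3,0,0,8],
  [1,0,0,0,0,0,8],
  [1,0,0,0,0,0,8],
  [1,0,0,0,0,0,8],
  [1,0,0,0,0,0,8],
  [1,0,0,0,0,0,8],
  [1,0,0,0,0,0,8],
  [1,0,0,0,0,0,7],
  [1,0,0,0,0,0,0],
])

```text
clock: 21.75
position: [421.0, 352.7, 177.7]
ee_rot: [0.772, -0.636, 0.0, 0.002]
contact_force: [-0.2, 0.5, -0.3]
gripper_width: 85.1
```

```bash
python3 - <<'E'
from meas import *
plan(448,125.5,120,11)
E
```

```text
pos [421.  352.7 177.7] tilt [-0.002 -0.003 -1.   ] j6 -0.8 w 85.1 F [-0.2  0.5 -0.3] t 21.8
turn 0.1 shift cm [22.8   1.67  5.83]
```

servo_tool([
  [1,3.8,0.28,0,0,0,0],
  [1,3.8,0.28,0,0,0,0],
  [1,3.8,0.28,0.5,0,0,0],
  [1,3.8,0.28,0.5,0,0,0],
  [1,3.8,0.28,0.5,0,0,0],
  [1,3.8,0.28,0.5,0,0,0],
  [1,0,0,0,0,0,0],
  [1,0,0,0,0,0,0],
])

```text
clock: 22.55
position: [448.6, 125.5, 158.9]
ee_rot: [0.772, -0.636, -0.0, 0.001]
contact_force: [0.6, -0.3, 0.4]
gripper_width: 85.5
```

```bash
python3 - <<'E'
from meas import *
d=grab('wrist','w11.png');M=masks(d)
c=near(M['white'],w2px(d,[[430,132,23]])[0]);print('logger',rect(d,c,23),cv2.boundingRect(c));h=rect(d,c,23)
t=grab('top','t11.png');g=masks(t)['grey'];H,S,V=hsv(t)
g=(S<70)&(V>90)&(V<215);c=near(g,w2px(t,[[555,417,5]])[0]);print('obl',rect(t,c,5))
M=masks(t);print('hex',rect(t,near(M['red'],w2px(t,[[422,354,23]])[0]),23),'tin',whole(t,w2px(t,[[425,229,31]])[0],31,190))
c=near(M['dark'],w2px(t,[[566,160,105]])[0],20);print('cap',rect(t,c,105),cv2.boundingRect(c))
plan(h[0],h[1],-17,h[4]+90)
E
```

```text
logger [447.  122.   69.4  49.5 -79. ] (230, 140, 50, 68)
obl [558.9 417.   75.8  54.3  12.5]
hex [429.8 353.9  63.3  22.6   9.6] tin ((192, 292, 85, 92), array([298.2, 248. , 146.4, 190.6]))
cap [564.3 161.8  21.9  17.9 -22.3] (292, 191, 11, 13)
pos [449.  126.9 159.3] tilt [-0. -0. -1.] j6 -0.43 w 85.7 F [-0.4 -0.2 -0.1] t 22.6
turn 0.2 shift cm [ 0.44  0.28 17.63]
```

servo_tool([
  [1,0.25,0.2,4,0,0,0],
  [1,0,0,4,0,0,0],
  [1,0,0,4,0,0,0],
  [1,0,0,3,0,0,0],
  [1,0,0,1.6,0,0,0],
  [1,0,0,1,0,0,0],
  [1,0,0,0,0,0,0],
])

```text
clock: 23.35
position: [446.8, 124.0, -17.6]
ee_rot: [0.773, -0.635, -0.0, 0.001]
contact_force: [-0.6, 0.5, 1.7]
gripper_width: 85.2
```

servo_tool([
  [0.4,0,0,0,0,0,0],
  [0.4,0,0,0,0,0,0],
  [0.4,0,0,0,0,0,0],
  [0.4,0,0,0,0,0,0],
  [0.4,0,0,0,0,0,0],
  [0.4,0,0,0,0,0,0],
  [0.4,0,0,0,0,0,0],
])

```text
clock: 24.05
position: [448.1, 124.1, -15.0]
ee_rot: [0.772, -0.635, 0.0, -0.001]
contact_force: [-2.2, 0.9, 5.9]
gripper_width: 49.1
```

servo_tool([
  [0.4,0,0,-1.5,0,0,0],
  [0.4,0,0,-4,0,0,0],
  [0.4,0,0,-4,0,0,0],
  [0.4,0,0,-2,0,0,0],
  [0.4,-3.9,1,0,0,0,0],
  [0.4,-3.9,1,0,0,0,0],
  [0.4,-3.9,1,0,0,0,0],
  [0.4,-3.9,1,0,0,0,0],
  [0.4,0,0,0,0,0,0],
])

```text
clock: 24.95
position: [377.3, 272.7, 99.5]
ee_rot: [0.774, -0.634, -0.0, -0.002]
contact_force: [0.1, 0.7, -1.0]
gripper_width: 48.9
```

servo_tool([
  [0.4,0,0,0,0,0,-7.6],
  [0.4,0,0,0,0,0,-7.6],
  [0.4,0,0,0,0,0,-7.6],
  [0.4,0,0,0,0,0,-7.6],
  [0.4,0,0,0,0,0,-7.6],
  [0.4,0,0,0,0,0,-7.6],
  [0.4,0,0,0,0,0,-7.6],
  [0.4,0,0,0,0,0,-7.6],
  [0.4,0,0,0,0,0,-7.6],
  [0.4,0,0,0,0,0,-7.6],
  [0.4,0,0,0,0,0,-7.6],
  [0.4,0,0,0,0,0,-7.6],
])

```text
clock: 26.15
position: [378.1, 268.3, 98.9]
ee_rot: [0.994, 0.109, 0.0, -0.0]
contact_force: [0.2, -0.7, -0.6]
gripper_width: 48.8
```

```bash
python3 - <<'E'
from meas import *
plan(558.9,417,60,102.5)
d=grab('wrist','w12.png');M=masks(d)
c=near(M['grey'],w2px(d,[[559,417,5]])[0]);print('obl',rect(d,c,5))
c=near(M['grey'],w2px(d,[[565,307,5]])[0]);print('small',circ(d,c,5))
E
```

```text
pos [378.1 268.3  98.9] tilt [ 0.     0.001 -1.   ] j6 0.82 w 48.8 F [ 0.2 -0.7 -0.6] t 26.1
turn 0.0 shift cm [ 20.87 -10.6    3.9 ]
obl [486.5 412.3  69.2  31.1 -89.2]
small [419.3 389.2 105.5  89.5]
```

servo_tool([
  [0.4,3.48,-1.77,0,0,0,0],
  [0.4,3.48,-1.77,0,0,0,0],
  [0.4,3.48,-1.77,0,0,0,0],
  [0.4,3.48,-1.77,0,0,0,0],
  [0.4,3.48,-1.77,0,0,0,0],
  [0.4,3.48,-1.77,0,0,0,0],
  [0.4,0,0,2,0,0,0],
  [0.4,0,0,2,0,0,0],
  [0.4,0,0,2,0,0,0],
  [0.4,0,0,2,0,0,0],
  [0.4,0,0,0,0,0,0],
  [0.4,0,0,0,0,0,0],
])

```text
clock: 27.4
position: [559.9, 416.7, 18.7]
ee_rot: [0.994, 0.106, -0.0, 0.0]
contact_force: [0.4, 0.9, 0.1]
gripper_width: 49.2
```

```bash
python3 - <<'E'
from meas import *
plan(558.9,417,-10,102.5)
d=grab('wrist','w12.png');M=masks(d);s=read_state();dz=s['position'][2]+15
c=near(M['white'],w2px(d,[[575,420,23+dz]])[0]);print('logger',rect(d,c,23+dz),cv2.boundingRect(c))
E
```

```text
pos [559.9 416.7  18.7] tilt [-0.    -0.001 -1.   ] j6 0.91 w 49.2 F [0.4 0.9 0.1] t 27.4
turn -0.3 shift cm [-0.09 -0.06  2.87]
logger [568.2 419.3  77.   48.4  11.8] (198, 171, 111, 151)
```

servo_tool([
  [0.4,-0.1,0,1.5,0,0,0],
  [0.4,0,0,1,0,0,0],
  [0.4,0,0,0.4,0,0,0],
  [0.4,0,0,0,0,0,0],
])

```text
clock: 27.85
position: [558.1, 416.4, -9.8]
ee_rot: [0.994, 0.107, -0.001, 0.001]
contact_force: [-2.8, -1.7, 4.3]
gripper_width: 49.7
```

servo_tool([
  [0.8,0,0,0,0,0,0],
  [0.8,0,0,0,0,0,0],
  [0.8,0,0,0,0,0,0],
  [0.8,0,0,0,0,0,0],
  [0.8,0,0,-2,0,0,0],
  [0.8,0,0,-4,0,0,0],
  [0.8,0,0,-4,0,0,0],
  [0.8,0,0,-4,0,0,0],
  [0.8,0,0,-4,0,0,0],
  [0.8,0,0,-4,0,0,0],
  [0.8,0,0,0,0,0,0],
  [0.8,0,0,0,0,0,0],
])

```text
clock: 29.05
position: [558.8, 417.2, 210.8]
ee_rot: [0.994, 0.107, 0.001, -0.001]
contact_force: [0.2, -0.8, -0.4]
gripper_width: 68.4
```

```bash
python3 - <<'E'
from meas import *
d=grab('wrist','w13.png');im=d['image']
for lo in(200,225,240):
    m=im.min(2)>lo;c=near(m,w2px(d,[[580,420,28]])[0]);print('logger',rect(d,c,28),cv2.boundingRect(c))
u=w2px(d,[[559,417,5]])[0].astype(int);print(u)
cv2.imwrite('pics/w13.png',cv2.resize(im[u[1]-60:u[1]+60,u[0]-80:u[0]+80,::-1],None,fx=5,fy=5,interpolation=cv2.INTER_CUBIC))
plan(565,160,150,None)
E
```

```text
logger [561.1 417.9  71.3  49.8  11.2] (232, 136, 44, 61)
logger [560.8 418.   69.9  49.6  11.3] (232, 137, 44, 60)
logger [561.  417.4  68.8  48.5  11.3] (233, 137, 43, 59)
[253 164]
pos [558.2 416.6 208.9] tilt [-0.001 -0.    -1.   ] j6 0.91 w 68.9 F [-0.2 -1.1 -1.5] t 29.1
turn 0 shift cm [-4.77 25.22  5.89]
```

View pics/w13.png

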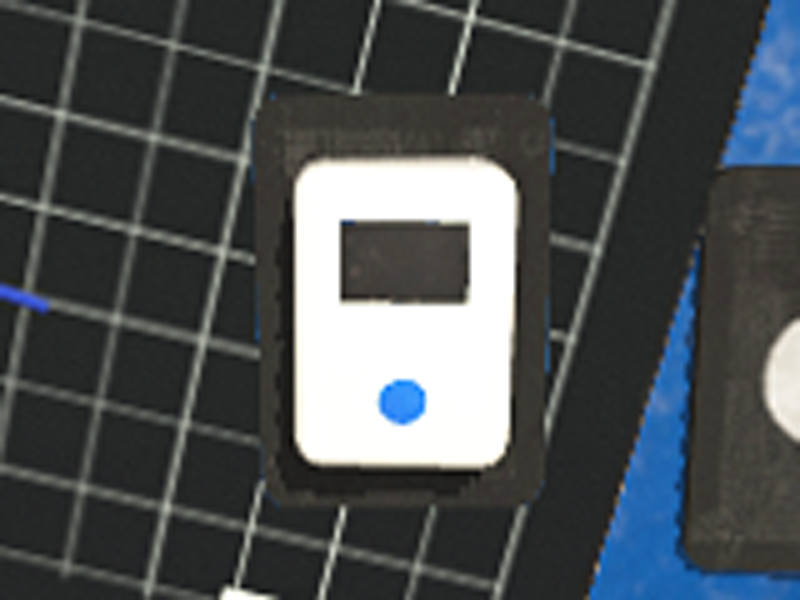

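The logger is about 2 mm too far along x and 1° off against the mat outline. I'll re-grip it and trim.

servo_tool([
  [0.9,0,0,4.5,0,0,0],
  [0.9,0,0,4.5,0,0,0],
  [0.9,0,0,4.5,0,0,0],
  [0.9,0,0,4,0,0,0],
  [0.9,0,0,3,0,0,0],
  [0.9,0,0,1.4,0,0,0],
  [0.9,0,0,0,0,0,0],
  [0.9,0,0,0,0,0,0],
])

```text
clock: 29.9
position: [559.2, 417.3, -8.9]
ee_rot: [0.994, 0.107, 0.001, -0.0]
contact_force: [0.4, 0.9, 1.0]
gripper_width: 76.8
```

servo_tool([
  [0.4,0,0,0,0,0,0],
  [0.4,0,0,0,0,0,0],
  [0.4,0,0,0,0,0,0],
  [0.4,0,0,0,0,0,0],
  [0.4,0,0,0,0,0,0],
  [0.4,0,0,-0.2,0,0,0],
  [0.4,-0.2,0.05,0,0,0,-1.2],
  [0.4,0,0,0,0,0,0],
  [0.4,0,0,0.2,0,0,0],
  [0.4,0,0,0,0,0,0],
])

```text
clock: 30.9
position: [557.3, 416.4, -6.7]
ee_rot: [0.993, 0.118, 0.001, -0.0]
contact_force: [-2.5, -1.4, 11.2]
gripper_width: 48.6
```

servo_tool([
  [0.8,0,0,0,0,0,0],
  [0.8,0,0,0,0,0,0],
  [0.8,0,0,0,0,0,0],
  [0.8,0,0,0,0,0,0],
  [0.8,0,0,-2,0,0,0],
  [0.8,0,0,-4,0,0,0],
  [0.8,0,0,-4,0,0,0],
  [0.8,0,0,-4,0,0,0],
  [0.8,0,0,-4,0,0,0],
  [0.8,0,0,-4,0,0,0],
  [0.8,0,0,0,0,0,0],
  [0.8,0,0,0,0,0,0],
])

```text
clock: 32.1
position: [556.8, 416.2, 211.5]
ee_rot: [0.993, 0.117, 0.001, -0.001]
contact_force: [-0.5, -0.5, -0.8]
gripper_width: 68.5
```

```bash
python3 - <<'E'
from meas import *
d=grab('wrist');im=d['image']
for lo in(200,225):
    m=im.min(2)>lo;c=near(m,w2px(d,[[580,420,28]])[0]);print('logger',rect(d,c,28),cv2.boundingRect(c))
M=masks(d);print('small',circ(d,near(M['grey'],w2px(d,[[564.5,307,5]])[0]),5))
plan(565,160,150,None)
E
```

```text
logger [559.9 417.7  73.2  50.2  13.5] (231, 134, 45, 63)
logger [559.6 417.5  72.3  49.   12.4] (232, 135, 44, 62)
small [618.  554.2 264.4 458.9]
pos [556.2 415.7 209.6] tilt [-0.001 -0.001 -1.   ] j6 0.93 w 68.3 F [-0.7 -0.9 -1.4] t 32.1
turn 0 shift cm [-5.08 25.07  5.97]
```

```bash
python3 - <<'E'
from meas import *
def plane(d,p):  # camera centre xy, unit bearing
    E=np.array(d['extrinsics']);w=px2w(d,p,80)[:,:2].mean(0);c=E[:2,3];b=w-c;return c,b/np.linalg.norm(b)
L=[]
for n in('top','scene'):
    d=grab(n);M=masks(d);c=near(M['dark'],w2px(d,[[564,160,95]])[0],20)
    print(n,cv2.boundingRect(c),cv2.contourArea(c))
    msk=np.zeros((384,512),np.uint8);cv2.drawContours(msk,[c],-1,1,-1);v,u=np.nonzero(msk)
    L.append(plane(d,np.c_[u,v].astype(float)))
(c1,b1),(c2,b2)=L
s=np.linalg.solve(np.c_[b1,-b2],c2-c1);P=c1+s[0]*b1;print('bottle',P.round(1))
d=grab('scene');print(w2px(d,[[*P,0],[*P,66],[*P,108]]).round(1).tolist())
u=w2px(d,[[*P,50]])[0].astype(int)
cv2.imwrite('pics/s14.png',cv2.resize(d['image'][u[1]-40:u[1]+50,u[0]-60:u[0]+60,::-1],None,fx=6,fy=6,interpolation=cv2.INTER_CUBIC));print(u)
t=grab('top');print('small',circ(t,near(masks(t)['grey'],w2px(t,[[564.5,306.5,5]])[0]),5))
E
```

```text
top (292, 191, 11, 12) 82.0
scene (109, 129, 191, 97) 7214.0
bottle [419.  208.6]
[[202.6, 239.2], [201.1, 207.7], [200.1, 186.5]]
[201 215]
small [565.4 306.6  36.9  38.6]
```

```bash
python3 - <<'E'
from meas import *
t=grab('top');c=near(masks(t)['dark'],w2px(t,[[564,160,95]])[0],20)
pt=c.reshape(-1,2).astype(float)
d=grab('scene');a=w2px(d,[[562,160,0],[562,160,66],[562,160,108]]);print(a.round(1).tolist())
g=d['image']
for z in(80,90,40,30,20):
    u,v=w2px(d,[[562,160,z]])[0].round().astype(int);print(z,v,u-16,[tuple(int(q) for q in x) for x in g[v,u-16:u+17:2]])
def bear(d,p):
    E=np.array(d['extrinsics']);w=px2w(d,p,80)[:,:2].mean(0);return E[:2,3],w-E[:2,3]
np.savez('b.npz',pt=pt);print(bear(t,pt))
E
```

```text
[[275.2, 226.4], [276.2, 196.4], [276.9, 176.3]]
80 190 260 [(71, 111, 152), (69, 115, 153), (61, 108, 147), (57, 97, 134), (55, 79, 105), (52, 79, 103), (55, 79, 105), (54, 73, 95), (54, 57, 62), (48, 53, 55), (55, 56, 61), (59, 61, 63), (51, 55, 59), (153, 146, 136), (156, 150, 139), (179, 173, 158), (245, 238, 222)]
90 185 261 [(68, 80, 98), (62, 107, 148), (65, 111, 153), (71, 114, 152), (69, 114, 152), (64, 110, 150), (61, 110, 151), (71, 115, 154), (54, 61, 72), (57, 57, 59), (62, 63, 65), (93, 89, 87), (152, 145, 135), (144, 137, 128), (153, 147, 136), (171, 165, 153), (181, 181, 180)]
40 208 260 [(58, 107, 149), (63, 109, 151), (64, 110, 150), (65, 113, 153), (63, 113, 155), (103, 121, 140), (112, 131, 145), (105, 129, 147), (106, 127, 149), (108, 129, 150), (111, 133, 151), (111, 128, 144), (114, 124, 132), (161, 155, 142), (165, 157, 140), (53, 52, 56), (59, 57, 59)]
30 213 260 [(67, 114, 154), (61, 110, 152), (66, 113, 154), (70, 112, 155), (69, 111, 152), (130, 133, 135), (151, 132, 114), (141, 116, 101), (151, 128, 112), (160, 139, 121), (167, 150, 129), (154, 129, 112), (174, 156, 135), (199, 189, 165), (190, 184, 164), (61, 88, 120), (58, 78, 107)]
20 217 260 [(63, 111, 154), (61, 109, 153), (65, 112, 154), (65, 112, 154), (65, 112, 153), (131, 134, 135), (158, 146, 128), (159, 144, 126), (158, 147, 129), (169, 153, 135), (168, 152, 131), (181, 170, 147), (188, 178, 156), (200, 190, 166), (189, 181, 166), (71, 113, 155), (79, 116, 155)]
(array([379.08023924, 221.64443487]), array([190.50464987, -62.71810788]))
```

```bash
python3 - <<'E'
from meas import *
t=grab('top');d=grab('scene');pt=np.load('b.npz')['pt']
E=np.array(t['extrinsics']);c1=E[:2,3];b1=px2w(t,pt,80)[:,:2].mean(0)-c1
E=np.array(d['extrinsics']);c2=E[:2,3]
for u in(278.8,279.3,279.8):
    b2=px2w(d,[[u,210]],40)[0,:2]-c2
    s=np.linalg.solve(np.c_[b1,-b2],c2-c1);P=c1+s[0]*b1;print(P.round(1))
print('cap at z: ',[ (z,rect(t,pt.astype(int).reshape(-1,1,2),z)) for z in(75,90,105)])
E
```

```text
[569.4 159. ]
[570.5 158.6]
[571.5 158.3]
cap at z:  [(75, array([571.3, 159.1,  22.7,  17.8, -22.3])), (90, array([567.7, 160.3,  22.3,  17.4, -22.3])), (105, array([564.1, 161.5,  21.9,  17.1, -22.3]))]
```

servo_tool([
  [1,-0.68,3.6,0,0,0,0],
  [1,-0.67,3.6,0,0,0,0],
  [1,-0.67,3.6,0,0,0,0],
  [1,-0.67,3.6,0,0,0,0],
  [1,-0.67,3.6,0,0,0,0],
  [1,-0.67,3.6,0,0,0,0],
  [1,-0.67,3.6,0,0,0,0],
  [1,0,0,0,0,0,0],
  [1,0,0,0,0,0,0],
])

```text
clock: 33.45
position: [569.9, 159.3, 210.8]
ee_rot: [0.993, 0.116, 0.0, -0.0]
contact_force: [0.5, 0.5, -0.4]
gripper_width: 85.2
```

```bash
python3 - <<'E'
from meas import *
plan(569,159.5,27)
d=grab('wrist');u=w2px(d,[[569,159.5,108],[569,159.5,80]]);print(u.round())
c=near(masks(d)['dark'],u[1],40);print(cv2.boundingRect(c),cv2.contourArea(c))
for z in(75,90,105):print(z,rect(d,c,z))
E
```

```text
pos [569.9 159.3 210.8] tilt [ 0.  0. -1.] j6 1.26 w 85.2 F [ 0.5  0.5 -0.4] t 33.5
turn 0 shift cm [-0.1  -0.03 18.38]
[[253. 188.]
 [253. 181.]]
(243, 167, 21, 23) 357.5
75 [570.3 159.9  22.9  20.3  13.4]
90 [573.9 160.8  21.8  19.3  13.4]
105 [577.5 161.7  20.6  18.3  13.4]
```

servo_tool([
  [1,0.05,-0.03,4,0,0,0],
  [1,0,0,4,0,0,0],
  [1,0,0,4,0,0,0],
  [1,0,0,3,0,0,0],
  [1,0,0,2,0,0,0],
  [1,0,0,1.4,0,0,0],
  [1,0,0,0,0,0,0],
  [1,0,0,0,0,0,0],
])

```text
clock: 34.3
position: [570.5, 161.5, 26.6]
ee_rot: [0.993, 0.118, 0.0, 0.0]
contact_force: [-0.2, -0.2, 0.6]
gripper_width: 85.2
```

servo_tool([
  [0.3,0,0,0,0,0,0],
  [0.3,0,0,0,0,0,0],
  [0.3,0,0,0,0,0,0],
  [0.3,0,0,0,0,0,0],
  [0.3,0,0,0,0,0,0],
  [0.3,0,0,0,0,0,0],
  [0.3,0,0,0,0,0,0],
  [0.3,0,0,0,0,0,0],
])

```text
clock: 35.1
position: [571.0, 160.5, 27.5]
ee_rot: [0.993, 0.117, 0.001, -0.0]
contact_force: [-0.7, -1.6, 5.8]
gripper_width: 31.2
```

servo_tool([
  [0.2,0,0,0,0,0,0],
  [0.2,0,0,0,0,0,0],
  [0.2,0,0,0,0,0,0],
])

```text
clock: 35.4
position: [571.0, 160.5, 27.4]
ee_rot: [0.993, 0.117, 0.001, -0.0]
contact_force: [0.4, -0.7, 6.2]
gripper_width: 31.3
```

```bash
python3 - <<'E'
from meas import *
d=grab('wrist');s=grab('scene');u=w2px(s,[[570,160,50]])[0].astype(int)
a=cv2.resize(s['image'][u[1]-50:u[1]+45,u[0]-50:u[0]+50,::-1],(421,400),interpolation=cv2.INTER_CUBIC)
b=d['image'][180:380,160:340,::-1];b=cv2.resize(b,(360,400))
cv2.imwrite('pics/m15.png',np.hstack([a,b]));plan(570,160,27);print(u)
E
```

```text
pos [570.9 160.5  27.5] tilt [ 0.002  0.    -1.   ] j6 1.26 w 30.9 F [-0.3 -1.3  6.2] t 35.5
turn 0 shift cm [-0.1   0.03  0.04]
[278 202]
```

View pics/m15.png

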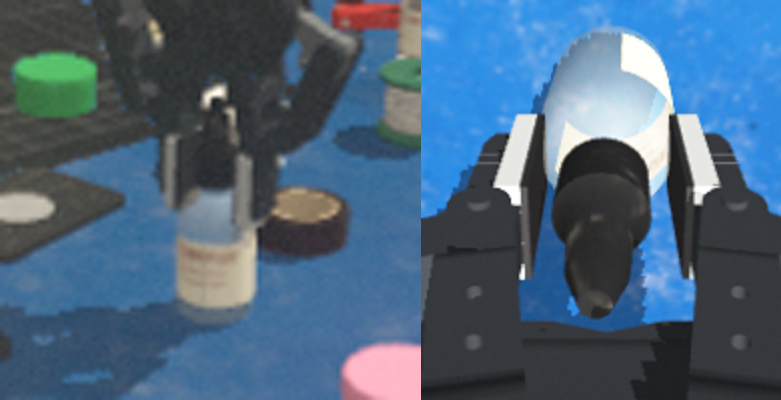

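The grip is on the rounded shoulder and the bottle is upright. I'll open and take it about 7 mm lower on the straight body.

servo_tool([
  [0.8,0,0,0,0,0,0],
  [0.8,0,0,0,0,0,0],
  [0.8,0,0,0,0,0,0],
  [0.8,0,0,0.3,0,0,0],
  [0.8,0,0,0.4,0,0,0],
  [0.8,0,0,0,0,0,0],
])

```text
clock: 36.1
position: [569.5, 160.0, 18.5]
ee_rot: [0.993, 0.117, -0.001, 0.0]
contact_force: [-0.3, -0.3, 0.0]
gripper_width: 68.4
```

servo_tool([
  [0.3,0,0,0,0,0,0],
  [0.3,0,0,0,0,0,0],
  [0.3,0,0,0,0,0,0],
  [0.3,0,0,0,0,0,0],
  [0.3,0,0,0,0,0,0],
  [0.3,0,0,0,0,0,0],
  [0.3,0,0,0,0,0,0],
])

```text
clock: 36.8
position: [570.6, 160.4, 19.9]
ee_rot: [0.993, 0.117, 0.001, -0.0]
contact_force: [0.5, -0.2, 3.8]
gripper_width: 33.3
```

servo_tool([
  [0.3,0,0,-0.5,0,0,0],
  [0.3,0,0,-1,0,0,0],
  [0.3,0,0,-1.5,0,0,0],
  [0.3,0,0,-1,0,0,0],
  [0.3,0.36,-1.8,0,0,0,0],
  [0.3,0.36,-1.8,0,0,0,0],
  [0.3,0.36,-1.8,0,0,0,0],
  [0.3,0.36,-1.8,0,0,0,0],
  [0.3,0.36,-1.8,0,0,0,0],
  [0.3,0.36,-1.8,0,0,0,0],
  [0.3,0.36,-1.8,0,0,0,0],
  [0.3,0.36,-1.86,0,0,0,0],
])

```text
clock: 38.0
position: [564.3, 309.3, 59.4]
ee_rot: [0.993, 0.117, -0.0, 0.0]
contact_force: [-0.8, 0.4, -1.0]
gripper_width: 33.3
```

servo_tool([
  [0.3,0,0,1.5,0,0,0],
  [0.3,0,0,0.8,0,0,0],
  [0.3,0,0,0,0,0,0],
  [0.3,0,0,0,0,0,0],
])

```text
clock: 38.4
position: [564.6, 307.5, 36.4]
ee_rot: [0.993, 0.117, -0.0, 0.0]
contact_force: [-0.3, -0.4, -1.0]
gripper_width: 33.3
```

```bash
python3 - <<'E'
from meas import *
plan(565,307,25)
s=grab('scene');g=s['image']
dz=read_state()['position'][2]-20
for z in(20+dz,15+dz):
    u,v=w2px(s,[[565,307,z]])[0].round().astype(int);print(v,u-16,[tuple(int(q) for q in x) for x in g[v,u-16:u+17:2]])
E
```

```text
pos [564.6 307.5  36.4] tilt [-0.    -0.001 -1.   ] j6 1.06 w 33.3 F [-0.3 -0.4 -1. ] t 38.4
turn 0 shift cm [0.03 0.05 1.14]
188 216 [(120, 114, 105), (81, 77, 72), (74, 70, 67), (66, 65, 58), (106, 97, 85), (160, 146, 124), (164, 152, 130), (171, 157, 134), (172, 156, 135), (183, 173, 148), (189, 179, 154), (207, 196, 171), (197, 185, 160), (65, 66, 61), (68, 67, 67), (66, 65, 63), (71, 69, 67)]
190 216 [(70, 69, 65), (72, 69, 65), (85, 85, 78), (77, 74, 70), (113, 107, 95), (163, 150, 128), (161, 143, 123), (167, 153, 129), (170, 151, 130), (185, 173, 150), (192, 183, 158), (206, 196, 170), (192, 180, 156), (67, 69, 71), (76, 85, 100), (82, 115, 154), (80, 115, 153)]
```

servo_tool([
  [0.3,0.03,0.05,0.6,0,0,0],
  [0.3,0,0,0.4,0,0,0],
  [0.3,0,0,0.1,0,0,0],
  [0.3,0,0,0,0,0,0],
  [0.3,0,0,0,0,0,0],
])

```text
clock: 38.95
position: [565.0, 307.2, 25.5]
ee_rot: [0.993, 0.117, 0.0, -0.0]
contact_force: [-0.4, 0.2, 1.3]
gripper_width: 33.5
```

servo_tool([
  [0.75,0,0,0,0,0,0],
  [0.75,0,0,0,0,0,0],
  [0.75,0,0,0,0,0,0],
  [0.75,0,0,0,0,0,0],
  [0.75,0,0,0,0,0,0],
  [0.75,0,0,-2,0,0,0],
  [0.75,0,0,-4,0,0,0],
  [0.75,0,0,-4,0,0,0],
  [0.75,0,0,-4,0,0,0],
  [0.75,0,0,-4,0,0,0],
  [0.75,0,0,-3,0,0,0],
  [0.75,0,0,0,0,0,0],
])

```text
clock: 40.15
position: [567.2, 308.5, 241.8]
ee_rot: [0.993, 0.117, 0.005, -0.003]
contact_force: [0.8, -0.5, 0.7]
gripper_width: 63.9
```

servo_tool([
  [0.75,-4.5,0,0,0,0,0],
  [0.75,-4.5,0,0,0,0,0],
  [0.75,-4,0,0,0,0,0],
  [0.75,-2,0,0,0,0,0],
  [0.75,0,0,0,0,0,0],
  [0.75,0,0,0,0,0,0],
])

```text
clock: 40.75
position: [419.0, 272.5, 235.5]
ee_rot: [0.993, 0.118, 0.0, -0.0]
contact_force: [-0.6, -1.3, -0.3]
gripper_width: 64.2
```

```bash
python3 - <<'E'
from meas import *
plan(565,307,200)
t=grab('top','t16.png');s=grab('scene');d=grab('wrist')
c=near(masks(t)['dark'],w2px(t,[[565,307,90]])[0],20);print('cap top',[(z,rect(t,c,z)) for z in(75,90)],cv2.boundingRect(c))
c=near(masks(d)['dark'],w2px(d,[[565,307,90]])[0],20);print('cap wrist',[(z,rect(d,c,z)) for z in(75,90)],cv2.boundingRect(c))
g=s['image']
for z in(25,35):
    u,v=w2px(s,[[565,307,z]])[0].round().astype(int);print(w2px(s,[[565,307,z]]),v,u-16,[tuple(int(q) for q in x) for x in g[v,u-16:u+17:1]])
M=masks(d);c=near(M['red'],w2px(d,[[423,354,23]])[0]);print('hex',rect(d,c,23))
cv2.imwrite('pics/f.png',np.hstack([cv2.resize(d['image'][:,:,::-1],(512,384)),cv2.resize(s['image'][150:270,140:300,::-1],(288,216)).copy() if 0 else cv2.copyMakeBorder(cv2.resize(s['image'][150:260,150:260,::-1],(288,288),interpolation=cv2.INTER_CUBIC),0,96,0,0,cv2.BORDER_CONSTANT)]))
E
```

```text
pos [419.  272.5 235.5] tilt [ 0.  0. -1.] j6 0.9 w 64.2 F [-0.6 -1.3 -0.3] t 40.8
turn 0 shift cm [15.    0.05  3.56]
cap top [(75, array([626.5, 502.8, 486.9, 361.3, -89.8])), (90, array([621.8, 497.5, 477.8, 354.5, -89.8]))] (0, 65, 244, 183)
cap wrist [(75, array([472.6, 410. , 297. , 185.7, -78.9])), (90, array([473.5, 404.5, 283.3, 177.1, -78.9]))] (0, 0, 286, 185)
[[232.14248443 192.68235188]] 193 216 [(78, 75, 71), (73, 71, 68), (68, 69, 65), (72, 73, 67), (70, 68, 66), (69, 68, 64), (70, 68, 66), (67, 68, 63), (96, 96, 90), (144, 139, 130), (160, 145, 126), (160, 145, 125), (162, 147, 126), (169, 157, 134), (168, 154, 133), (168, 154, 132), (169, 153, 132), (171, 154, 132), (176, 163, 141), (184, 176, 151), (186, 177, 153), (191, 183, 157), (200, 191, 166), (206, 195, 171), (204, 194, 170), (170, 161, 142), (83, 88, 89), (83, 91, 100), (90, 111, 133), (86, 114, 143), (83, 112, 144), (79, 116, 150), (79, 116, 152)]
[[232.08828846 188.59099888]] 189 216 [(79, 76, 71), (76, 74, 69), (76, 75, 69), (77, 75, 69), (69, 70, 65), (68, 69, 64), (74, 74, 67), (70, 67, 64), (105, 97, 85), (150, 135, 116), (145, 123, 106), (137, 111, 93), (142, 115, 97), (150, 128, 107), (158, 136, 116), (162, 141, 120), (167, 147, 127), (164, 143, 121), (162, 138, 118), (161, 138, 117), (173, 153, 132), (190, 178, 155), (199, 189, 164), (205, 196, 170), (205, 198, 175), (171, 168, 155), (67, 66, 66), (65, 65, 63), (71, 71, 67), (75, 76, 81), (70, 82, 98), (67, 80, 98), (81, 91, 101)]
hex [421.1 352.6  84.5  23.1   8.7]
```

View pics/f.png

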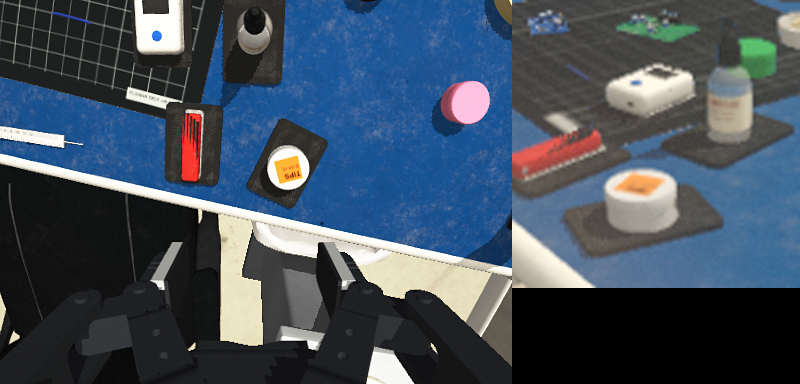

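```bash
python3 - <<'E'
from meas import *
t=grab('top');d=grab('wrist');s=grab('scene')
a=np.radians(8.3);ax=np.array([np.cos(a),np.sin(a)]);o=np.array([422.6,354.3])
for off in(0,):
    pr=[];
    for l in np.arange(36,54,1.5):
        u,v=w2px(d,[[*(o+ax*l),5]])[0].round().astype(int);pr.append((l,d['image'][v,u].tolist()))
    print(pr)
H,S,V=hsv(t)
u,v=w2px(t,[[565,307,5]])[0].round().astype(int);print(u,v)
for th in(40,50):
    c=near(V<th,w2px(t,[[565,307,90]])[0],15);print(th,cv2.boundingRect(c),[(z,rect(t,c,z)) for z in(75,90)])
V2=hsv(d)[2]
for th in(30,40,50):
    c=near(V2<th,w2px(d,[[565,307,90]])[0],15);print('w',th,cv2.boundingRect(c),[(z,rect(d,c,z)) for z in(75,90)])
E
```

```text
[(np.float64(36.0), [255, 64, 51]), (np.float64(37.5), [255, 65, 52]), (np.float64(39.0), [192, 93, 83]), (np.float64(40.5), [209, 211, 200]), (np.float64(42.0), [212, 208, 194]), (np.float64(43.5), [203, 198, 185]), (np.float64(45.0), [96, 95, 87]), (np.float64(46.5), [47, 45, 40]), (np.float64(48.0), [48, 48, 42]), (np.float64(49.5), [48, 47, 43]), (np.float64(51.0), [50, 47, 43]), (np.float64(52.5), [31, 34, 32])]
222 202
40 (197, 84, 21, 82) [(75, array([705.1, 344.8, 171.8,  34.6,   4.6])), (90, array([699. , 342.5, 168.6,  33.9,   4.6]))]
50 (175, 80, 43, 87) [(75, array([717.5, 349.3, 194.2,  79.3,  20.8])), (90, array([711.1, 346.9, 190.5,  77.8,  20.8]))]
w 30 (244, 8, 21, 26) [(75, array([567.1, 307.1,  22.6,  19.3,  13.5])), (90, array([563.7, 306.4,  21.5,  18.4,  13.5]))]
w 40 (244, 7, 21, 27) [(75, array([567.5, 307.2,  23.5,  19.4,  13.5])), (90, array([564.1, 306.5,  22.4,  18.5,  13.5]))]
w 50 (244, 3, 26, 32) [(75, array([570.3, 306.7,  30.3,  21.3, -12.4])), (90, array([566.8, 305.9,  28.9,  20.3, -12.4]))]
```

```bash
python3 - <<'E'
from meas import *
t=grab('top');M=masks(t);c=near(M['red'],w2px(t,[[422,354,23]])[0]);print([rect(t,c,z) for z in(5,14,23)])
a=np.radians(8.3);ax=np.array([np.cos(a),np.sin(a)]);n=np.array([-ax[1],ax[0]]);o=np.array([422.6,354.3])
for k in(-6,0,6):
  for sg in(1,-1):
    print(k,sg,[(int(l),t['image'][tuple(w2px(t,[[*(o+ax*l*sg+n*k),5]])[0].round().astype(int)[::-1])].tolist()) for l in range(34,52,2)])
E
```

```text
[array([982.1, 405.9,  88.2,  26.1, -30.2]), array([975.8, 404. ,  87.3,  25.9, -30.2]), array([969.6, 402.1,  86.4,  25.6, -30.2])]
-6 1 [(34, [121, 103, 90]), (36, [122, 104, 92]), (38, [120, 104, 89]), (40, [122, 111, 93]), (42, [122, 108, 90]), (44, [120, 104, 87]), (46, [123, 106, 93]), (48, [124, 108, 94]), (50, [121, 108, 93])]
-6 -1 [(34, [127, 110, 94]), (36, [102, 85, 75]), (38, [54, 45, 38]), (40, [104, 100, 89]), (42, [132, 127, 119]), (44, [99, 98, 85]), (46, [134, 131, 118]), (48, [140, 137, 124]), (50, [138, 132, 120])]
0 1 [(34, [119, 104, 88]), (36, [126, 110, 97]), (38, [123, 107, 92]), (40, [121, 106, 92]), (42, [123, 112, 94]), (44, [120, 101, 85]), (46, [123, 104, 91]), (48, [119, 102, 86]), (50, [124, 106, 94])]
0 -1 [(34, [123, 105, 91]), (36, [134, 112, 98]), (38, [100, 88, 72]), (40, [52, 45, 34]), (42, [127, 124, 111]), (44, [101, 101, 91]), (46, [122, 118, 108]), (48, [146, 142, 129]), (50, [145, 141, 126])]
6 1 [(34, [122, 107, 89]), (36, [120, 105, 88]), (38, [120, 106, 89]), (40, [122, 109, 94]), (42, [123, 103, 92]), (44, [125, 109, 92]), (46, [120, 107, 92]), (48, [125, 109, 95]), (50, [124, 109, 94])]
6 -1 [(34, [121, 106, 89]), (36, [126, 107, 91]), (38, [130, 111, 97]), (40, [59, 51, 45]), (42, [89, 81, 71]), (44, [141, 137, 124]), (46, [123, 122, 111]), (48, [148, 144, 130]), (50, [145, 141, 126])]
```

The far end of the strip silhouette shows about 5 mm, so the hex set is about 4 mm short along its length. I'll re-grip and push it along. The bottle checks out at about (566,307).

```bash
python3 - <<'E'
from meas import *
plan(421,353.5,-13,98.3)
E
```

```text
pos [419.5 272.4 235. ] tilt [-0.001 -0.001 -1.   ] j6 0.9 w 64.1 F [-0.3 -0.5 -0.5] t 41.1
turn 5.1 shift cm [ 1.34 -8.02 24.8 ]
```

servo_tool([
  [0.7,0,0,0,0,0,5.1],
  [0.7,0.4,-2.6,0,0,0,0],
  [0.7,0.4,-2.7,0,0,0,0],
  [0.7,0.5,-2.7,0,0,0,0],
  [0.7,0,0,4.5,0,0,0],
  [0.7,0,0,4.5,0,0,0],
  [0.7,0,0,4.5,0,0,0],
  [0.7,0,0,4.5,0,0,0],
  [0.7,0,0,3,0,0,0],
  [0.7,0,0,2,0,0,0],
  [0.7,0,0,0,0,0,0],
  [0.7,0,0,0,0,0,0],
])

```text
clock: 42.3
position: [420.8, 353.7, 5.6]
ee_rot: [0.997, 0.073, 0.0, 0.0]
contact_force: [0.4, 0.5, -0.0]
gripper_width: 59.8
```

```bash
python3 - <<'E'
from meas import *
plan(421,353.5,-13,98.3)
E
```

```text
pos [420.8 353.7   5.6] tilt [ 0. -0. -1.] j6 0.72 w 59.8 F [ 0.4  0.5 -0. ] t 42.3
turn 0.1 shift cm [0.02 0.02 1.86]
```

servo_tool([
  [0.7,0,0,1,0,0,0],
  [0.7,0,0,0.8,0,0,0],
  [0.7,0,0,0,0,0,0],
  [0.1,0,0,0,0,0,0],
  [0.1,0,0,0,0,0,0],
  [0.1,0,0,0,0,0,0],
  [0.1,0,0,0,0,0,0],
  [0.1,0,0,0,0,0,0],
  [0.1,0,0,0,0,0,0],
  [0.1,0,0,-0.2,0,0,0],
  [0.1,0,0,0,0,0,0],
])

```text
clock: 43.4
position: [420.1, 353.2, -10.7]
ee_rot: [0.997, 0.073, -0.0, 0.0]
contact_force: [-0.3, 0.0, -1.2]
gripper_width: 20.3
```

servo_tool([
  [0.1,0.4,-0.05,0,0,0,0],
  [0.1,0,0,0,0,0,0],
  [0.1,0,0,0.2,0,0,0],
  [0.1,0,0,0,0,0,0],
])

```text
clock: 43.8
position: [424.5, 354.6, -11.8]
ee_rot: [0.997, 0.073, 0.0, -0.0]
contact_force: [0.0, -0.7, 3.5]
gripper_width: 20.1
```

servo_tool([
  [0.6,0,0,0,0,0,0],
  [0.6,0,0,0,0,0,0],
  [0.6,0,0,0,0,0,0],
  [0.6,0,0,0,0,0,0],
  [0.6,0,0,0,0,0,0],
  [0.6,0,0,-2,0,0,0],
  [0.6,0,0,-4,0,0,0],
  [0.6,0,0,-4,0,0,0],
  [0.6,0,0,-4,0,0,0],
  [0.6,0,0,-4,0,0,0],
  [0.6,0,0,-4,0,0,0],
  [0.6,0,0,0,0,0,0],
])

```text
clock: 45.0
position: [426.7, 357.0, 214.3]
ee_rot: [0.997, 0.073, 0.005, -0.005]
contact_force: [-0.0, 0.8, 0.1]
gripper_width: 51.3
```

```bash
cat > hx.py <<'E'
from meas import *
d=grab('wrist');M=masks(d);c=near(M['red'],w2px(d,[[423,354,23]])[0]);print('hex',rect(d,c,23))
a=np.radians(8.3);ax=np.array([np.cos(a),np.sin(a)]);n=np.array([-ax[1],ax[0]]);o=np.array([422.6,354.3])
f=lambda q:d['image'][tuple(w2px(d,[[*q,5]])[0].round().astype(int)[::-1])].tolist()
print([(float(l),f(o+ax*l)) for l in np.arange(38,50,1.)])
for sg in(1,-1): print(sg,[(float(l),f(o+ax*10+n*l*sg)) for l in np.arange(8,17,1.)])
plan(423,354,100)
E
python3 hx.py
```

```text
hex [425.7 355.8  83.7  20.8   8.5]
[(38.0, [253, 56, 48]), (39.0, [247, 60, 51]), (40.0, [255, 66, 53]), (41.0, [255, 64, 52]), (42.0, [239, 45, 36]), (43.0, [182, 99, 90]), (44.0, [182, 99, 90]), (45.0, [93, 80, 72]), (46.0, [40, 39, 37]), (47.0, [44, 41, 37]), (48.0, [47, 45, 42]), (49.0, [47, 47, 43])]
1 [(8.0, [255, 70, 56]), (9.0, [127, 48, 43]), (10.0, [157, 43, 38]), (11.0, [157, 43, 38]), (12.0, [184, 30, 24]), (13.0, [16, 27, 26]), (14.0, [24, 26, 24]), (15.0, [25, 24, 22]), (16.0, [25, 24, 22])]
-1 [(8.0, [30, 39, 38]), (9.0, [130, 19, 17]), (10.0, [130, 19, 17]), (11.0, [216, 178, 166]), (12.0, [189, 188, 176]), (13.0, [54, 50, 46]), (14.0, [58, 54, 49]), (15.0, [56, 54, 49]), (16.0, [56, 54, 49])]
pos [425.1 355.8 210.9] tilt [ 0.004  0.006 -1.   ] j6 0.73 w 51.1 F [-0.4 -0.7 -1.3] t 45.0
turn 0 shift cm [-0.29  0.2  11.09]
```

```bash
python3 - <<'E'
from meas import *
d=grab('wrist');u=w2px(d,[[425,229,31]])[0];print('tin',whole(d,u,31))
m=d['image'].min(2)>225;c=near(m,w2px(d,[[570,419,28]])[0]);print('logger',rect(d,c,28),cv2.boundingRect(c))
c=near(hsv(d)[2]<35,w2px(d,[[565,307,85]])[0],15);print('cap',rect(d,c,82))
s=read_state();print(s['clock'],s['contact_force'].round(1));print(job_done())
E
```

```text
tin ((339, 161, 42, 46), array([426. , 230.5,  51.1,  57. ]))
logger [556.7 416.2  66.6  48.6  12.6] (190, 5, 51, 70)
cap [565.7 306.8  23.3  21.8 -80.3]
45.1 [-0.5 -0.2  0.1]
the job is handed in; nothing more can be done
None
```

All four items are on their own mats, upright and released. The job was handed in at 45 s with the gripper open and clear of everything. I never worked near the roll of black tape or the solder spool, but I did not re-measure either of them.

| Item | Measured (mm) | Target (mm) | Notes |
|---|---|---|---|
| Tip tin | (425.1, 229.5) | (425, 229) | After one re-grip to correct a 3.5 mm error. |
| Hex key set | far end 1.5–2 mm inside the silhouette | (422.6, 354.3) | Re-gripped after about 5 mm of silhouette showed at the far end. Angle is 8.5° against 8.2°. |
| Data logger | (559.7, 417.6) | (558.9, 417) | After one 2 mm trim. Angle is 12.5° against 12.5°. |
| Flux bottle | about (565.7, 306.8) | (565, 307) | Moved upright throughout. |

**Checks that disagreed:**
- **Hex key set:** the last outline fit put its centre at (425.7, 355.8), about 3 mm off. I trusted the direct view of its end against the silhouette instead.
- **Last wrist picture:** it gave (426, 230.5) for the tin and (556.7, 416.2) for the logger. The arm had only just stopped and its outlines were less complete, so I relied on the earlier readings.
- **Fingertip height:** the fingertips stood 20–30 mm farther back than the given tool data implied. My first grasps of the tin and the hex keys closed in the air above them, with no contact force.

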